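# Feed one T-nut plate into the profile slot

### The job

Press the feeder's plunger fully in once and let it spring back, so that a single T-nut plate is pushed out onto the ledge. Then nudge that nut plate sideways along the ledge endways into the slot of the profile as far as the fingertips will go, so that no more than 8 mm of it still sticks out. Do it all with the fingertips: pick nothing up, let no second nut out of the magazine, and leave everything else where it is.

Things in the scene. Friction and masses are not known exactly. Their poses are not given: they have to be found in the camera images.
- feeder: Fixed nut plate feeder and a slotted profile in line with its outlet, on one base plate 110x210x6 (mm). Origin on the table under the middle of the magazine; x = the way a nut is pushed out (away from the robot), y to the robot's left. A block (x -52 to 50, y -26 to 32) carries a flat ledge 24 above the table. The rack's cross-beam (underside 510 up, between two tall posts) runs over the table's front edge, so come in low with the fingers tilted.
- magazine_top (a point): Centre of the magazine's open top (feeder 0, 0, 51). The magazine stands on the ledge over feeder x -11 to 11, y -24 to 24, and holds three nut plates stacked flat, lengthways along y. Only the lowest can leave, under the front gate (11 high), toward feeder +x. Its bottom nut rests on the ledge.
- outlet (a point): Point on the ledge (feeder 37, 0, 24) on which a pushed-out nut plate comes to lie, its length along feeder y, centre within 2 mm of here. The ledge is bare from the magazine (x 11) to a fence at x 45 (6 above the ledge, 5 thick) and open at its right end (y -26), where the base plate runs on 8 mm farther, 6 above the table.
- slot_mouth (a point): Centre of the profile's open end, at ledge height (feeder 37, 32, 24). The profile is 30 wide, its top 36 above the table, and runs 140 toward feeder +y. Its T-slot opens upward: inside 17 wide, 10 high; 8 wide between the lips. A nut goes in endways from the ledge with 1.5 clearance each side; a fingertip over 17 wide stops at the profile's end.
- plunger (a joint): Slide of the feeder: 0 = sprung back, grows along feeder +x as it is pressed, stop at 0.038 m. It pushes the lowest nut plate out to the outlet. Spring 2 N at rest, 6 N fully in, damped by about 12 N per m/s; it comes back when let go and the stack drops by one nut. Pressed again, it would eject the next.
- plunger_face (a point): Centre of the flat face of the plunger's black round knob (28 diameter), looking to feeder -x, toward the robot. At rest at feeder (-60.5, 0, 39); it moves with the plunger. Guide rails beside its path at feeder y = 20 and -20 reach 31.5 above the table.
- nut_1: The lowest nut plate in the magazine, the one to be ejected: steel T-nut plate, a block 14 (x) x 40 (y) x 8 (z), 20 g or so, origin at the centre of its underside, y along its length. 
- nut_2: The second nut plate from below, to stay in the magazine: the same kind.
- nut_3: The uppermost nut plate, to stay in the magazine: the same kind.
- hex_key: Bystander, leave it alone: L-shaped hex key, 35x93x6, lying on the base plate in front of the profile; origin at the centre of its underside.
- bolt: Bystander, leave it alone: M10 hex bolt, 42x18x16, lying on the base plate in front of the profile; origin at the centre of its underside.
- parts_bin: Bystander, leave it alone: open yellow bin, 71x100x40, left of the feeder; origin at the centre of its underside.
- t_bracket: Bystander, leave it alone: cast corner bracket, 36x38x36, left of the feeder; origin at the centre of its underside.
- screwdriver: Bystander, leave it alone: screwdriver with blue handle, 145x25x25, at the right edge of the table; origin at the centre of its underside.
- ipa_bottle: Bystander, leave it alone: white bottle with black neck, 68x64x147, beside the lamp driver; origin at the centre of its underside.
- swab_cup: Bystander, leave it alone: steel cup of cotton swabs, 68x68x127, beside the lamp driver; origin at the centre of its underside.
- wipes_pack: Bystander, leave it alone: pack of wipes, 90x110x24, on top of the lamp driver; origin at the centre of its underside.
- tape_roll: Bystander, leave it alone: amber tape roll, 84x84x19, on top of the lamp driver; origin at the centre of its underside.

How it is judged (in metres and radians):
On the way, in this order (a step that is already met when the one before it is completed fails the run):
1. the plunger is pressed fully in (value of joint plunger above 0.034 m).
2. the plunger has sprung back and the ejected nut plate lies on the ledge in front of the magazine (value of joint plunger below 0.005 m and x of nut_1 in the frame of feeder between 0.03 and 0.046 m and y of nut_1 in the frame of feeder between -0.012 and 0.012 m and z of nut_1 in the frame of feeder between 0.018 and 0.03 m), for 0.2 s.
At the end, for the whole second after the job is handed in: The lowest nut plate lies in the profile's slot with at most 9 mm of its 40 mm length still sticking out of the profile's end, at rest; the plunger is back out; the other two nut plates are stacked in the magazine (y of nut_1 in the frame of feeder between 0.043 and 0.14 m and x of nut_1 in the frame of feeder between 0.029 and 0.045 m and z of nut_1 in the frame of feeder between 0.018 and 0.03 m and angle between the y axis of nut_1 and the y axis of feeder, either way round below 0.12 rad and linear speed of nut_1 below 0.01 m/s and value of joint plunger below 0.005 m and x of nut_2 in the frame of feeder between -0.006 and 0.006 m and y of nut_2 in the frame of feeder between -0.006 and 0.006 m and x of nut_3 in the frame of feeder between -0.006 and 0.006 m and y of nut_3 in the frame of feeder between -0.006 and 0.006 m and z of nut_2 in the frame of feeder below 0.029 m); the robot touches nothing.
It fails at once if a second nut plate leaves the magazine (x of any of nut_2, nut_3 in the frame of feeder above 0.012 m).
It fails at once if a nut plate is lifted (z of nut_1 in the frame of feeder above 0.034 m or z of nut_2 in the frame of feeder above 0.042 m or z of nut_3 in the frame of feeder above 0.05 m).
It fails at once if a bystander is disturbed (distance of any of hex_key, bolt, parts_bin, t_bracket, screwdriver, ipa_bottle, swab_cup, wipes_pack, tape_roll from where it was at the start of the episode above 0.03 m).
It also fails if it takes over 51 s, if anything falls off the work surface, if the arm or the gripper's body presses on something with over 40 N, if the wrist force passes 120 N, or if a joint passes its speed limit or range.

### The arm

A 6-joint arm with a two-finger parallel gripper is mounted at the origin on a cart in front of the work surface, level with it; the furniture and walls round the work are solid. World frame = base frame: x ahead of the robot, y to its left, z up, the work surface at z = 0. Lengths are in m, angles in degrees, forces in N, time in s.
With the tool pointing down it reaches from about 0.25 to 0.725 m from the base axis. Payload 9.7 kg.
Tool frame: the origin (TCP) lies between the finger pads; the fingertips stand 11 mm ahead of it and the grasp point (between the pads) lies 8 mm behind it; z points along the fingers, x is the direction in which the jaws open and shut, and the axes are right-handed (so a half turn about z gives the same grasp; the last joint's range is limited). The gripper opens to 85 mm and grips with 20 to 120 N. Pads are 22 mm wide; open, the fingers measure 114 mm over their backs; the gripper's body (76 mm by 85 mm) begins 54 mm behind the grasp point. The pads swing forward as they close: fully open they stand 13 mm farther back than shut.
Start: joints at [65.604, 4.979, 10.078, 95.1, 0, 90], TCP at [0.227, 0.501, 0.242] pointing down, gripper open.
Joint ranges: [-179.16, 179.16], [-48.56, 103.87], [-65.8, 70.77], [-126.05, 130.52], [-82.76, 87.17], [-180, 180]. Speed limits (degrees/s): [127.2, 127.2, 147.25, 180, 180, 180].

### API

Orientations are given as [roll, pitch, yaw] about the fixed x, y, z axes, in that order (R = Rz(yaw) Ry(pitch) Rx(roll)).
In Python, from workcell import get_obs, camera, job_done, spotter gives the robot as it stands.
- The arm moves only by the tool play_rows, never from a script. Its argument "rows" is a list of rows, each a list of 3 entries, a list of its own where there are three numbers: the closure, from 0 (fully open) to 1 (shut), then the shift along the tool's x, y, z in cm, then the turn, a rotation vector about the tool's x, y, z in degrees. In form: [[claw, [x, y, z], [wx, wy, wz]], ...]. A call has 1 to 12 rows; each row shifts and turns the pose as measured when the row begins, along the tool's axes as they then stand; what a row does not reach is not made up. A row lasts 1/10 s, in which the tool goes at most 50 mm and 8.59 degrees, less where a joint would pass 70% of its speed; a pose out of reach is approached as far as the arm can. A call is refused whole if a number of a shift passes 5 or a number of a turn 8.59, either way. A call with a gripper value outside its range is refused whole. The fingers move at their own pace and stop on an object; "newtons" is the grip in N (left out, the last holds). Time passes only in rows, so rows that do not move let the fingers close. It gives the time, the measured TCP pose, the force and the opening at its end, in the units of the state.
- get_obs(): the state, without advancing time (a new reading comes with each control period).
- camera(name): name is "scene" or "top" or "wrist"; returns a dict with "img" (480x640x3 uint8, red, green, blue), "intrinsics" (3x3 intrinsics, pixels), "k1" (the pictures are not rectified: a ray, as slopes to the right and down, at radius r is drawn at 1 + k1 r^2 times it, then the intrinsics apply), "xyz" and "orientation" of the camera in the world. Camera axes: x right, y down, z forward; pixel columns grow to the right and rows downward; lengths in m; the calibration is good to about 2 mm. A picture is of the moment at which its call begins. There is no depth.
- job_done(): hands the job in, once; it reports no verdict.
Trained networks look in a picture, given as the dict that the camera call returned (one of the last four; its "shot" number tells which), for a name from the list of things; names that differ only in an ending like _2 or _b are one class to them, and where a whole thing is asked for, a point or a joint stands for the part that bears it (a point fixed in the world has none). Each returns a list of dicts, best first, with "confidence" (0 to 1); they miss things now and then, are a little off and sometimes report something else, mostly with a low value. They report only what shows in the picture. A call takes as long as a camera call.
- spotter.spot_in(picture, thing): "point" ([x, y, z] in m, in world coordinates, good to about 4 mm: the middle of the surface that is visible of it).
- spotter.trace(picture, thing): "pixels" (480x640 bool, what is visible of it).
The state is a dict: "time": time; "q": joint angles; "qd": joint speeds; "joint_efforts": joint torques, N m; "ee_pos": TCP position; "tcp_rot": TCP orientation; "wrist_force": force on the tool from outside, world axes, zero at the start; "torque": the same for the moment, N m; "opening": finger opening in m.
Only numpy, scipy, OpenCV 4.12 (cv2) and the standard library are available. Lean on these libraries where they do the work, as an engineer would, in place of code of your own. Each camera call takes 0.05 s, during which the arm holds its last target.

## Working session

There is one attempt and no reset: what is moved stays moved. The work goes in short steps, Python scripts to look and compute and a tool call to move; the robot and the scene stay as the last step left them, time stands still between calls to the robot, and variables do not carry over. Pictures are saved under pics/ and viewed, and the job is handed in when it is done.

Besides the shell and the picture viewer there is one more tool, called after "Call:" as name(argument=value, ...), one argument or row to a line, values as JSON. play_rows: Moves the arm, as the interface text tells. Its arguments: {"type":"object","properties":{"rows":{"type":"array","items":{"type":"array"}},"newtons":{"type":"number"}},"required":["rows"]}

```bash
ls; mkdir -p pics
cat > h.py <<'E'
import numpy as np, cv2
from workcell import get_obs, camera, job_done, spotter
from scipy.spatial.transform import Rotation as R
def rot(o):
    o=np.array(o); return o if o.shape==(3,3) else R.from_euler('xyz',o,degrees=True).as_matrix()
def save(c,n): cv2.imwrite('pics/'+n,cv2.cvtColor(c['img'],cv2.COLOR_RGB2BGR))
def proj(c,P):
    P=np.atleast_2d(P); X=(P-np.array(c['xyz']))@rot(c['orientation'])
    s=X[:,:2]/X[:,2:]; r2=(s**2).sum(1,keepdims=True); s=s*(1+c['k1']*r2)
    K=np.array(c['intrinsics']); return s*[K[0,0],K[1,1]]+[K[0,2],K[1,2]]
def ray(c,uv):
    K=np.array(c['intrinsics']); d=(np.array(uv,float)-[K[0,2],K[1,2]])/[K[0,0],K[1,1]]
    s=d.copy()
    for _ in range(20): s=d/(1+c['k1']*(s@s))
    return np.array(c['xyz']), rot(c['orientation'])@np.array([s[0],s[1],1])
def onz(c,uv,z):
    o,d=ray(c,uv); return o+d*(z-o[2])/d[2]
E
python3 - <<'E'
from h import *
print(get_obs())
for n in ['scene','top']:
    c=camera(n); save(c,n+'0.png'); print(n,c['xyz'],c['orientation'],c['intrinsics'],c['k1'])
    for t in ['feeder','magazine_top','outlet','slot_mouth','plunger_face','hex_key','bolt','parts_bin','t_bracket','screwdriver','ipa_bottle','swab_cup']:
        r=spotter.spot_in(c,t); print(t,[(np.round(x['point'],4).tolist(),round(x['confidence'],2)) for x in r[:2]])
E
```

```text
pics
{'time': 0.0, 'q': array([6.56027291e+01, 5.01085142e+00, 1.00344599e+01, 9.51008159e+01,
       3.19029085e-04, 8.99994427e+01]), 'qd': array([-0.0315142 , -0.02248764, -0.01564459,  0.03126876,  0.00306544,
        0.02404654]), 'joint_efforts': array([ 1.48622985e-03, -5.20391572e+01,  4.64797568e+01,  1.64684089e-02,
        1.69739992e-04, -2.75153127e-05]), 'ee_pos': array([0.22708954, 0.50068321, 0.24158551]), 'tcp_rot': array([-1.79999680e+02,  7.72073724e-02,  6.56032864e+01]), 'wrist_force': array([-0.01476916, -0.11324727,  0.46033465]), 'torque': array([ 0.01465086, -0.05212899,  0.02729621]), 'opening': 0.08572465169664507}
scene [ 0.08747666 -0.72657543  0.50082789] [-117.06502934   -0.74833924  -40.01452088] [[438.03440065   0.         319.21262976]
 [  0.         438.03440065 241.06830796]
 [  0.           0.           1.        ]] -0.02827108067851251
feeder [([0.484, -0.2052, 0.0204], 0.8)]
magazine_top [([0.4844, -0.205, 0.0212], 0.46)]
outlet [([0.4853, -0.209, 0.0196], 0.71), ([0.6779, -0.0784, 0.1647], 0.25)]
slot_mouth [([0.4873, -0.2089, 0.0215], 0.55), (
[... 571 characters left out ...]
           0.           1.        ]] 0.051404966480022796
feeder [([0.4867, -0.2, 0.012], 0.71)]
magazine_top [([0.4856, -0.1963, 0.0115], 0.91)]
outlet []
slot_mouth [([0.4842, -0.1991, 0.0095], 0.66)]
plunger_face [([0.4755, -0.2754, 0.0299], 0.75)]
hex_key [([0.4534, -0.1604, 0.0071], 0.66), ([0.6448, -0.4274, 0.0229], 0.64)]
bolt [([0.4605, -0.2336, 0.0152], 0.5)]
parts_bin [([0.4061, 0.0501, 0.0086], 0.89), ([0.4708, -0.2792, 0.0305], 0.35)]
t_bracket [([0.5087, 0.0539, 0.0058], 0.49)]
screwdriver [([0.6422, -0.43, 0.0215], 0.72), ([0.4711, -0.2777, 0.0314], 0.72)]
ipa_bottle [([0.6527, 0.1093, 0.141], 0.58)]
swab_cup [([0.7506, 0.1444, 0.0298], 0.81), ([0.7658, -0.2127, 0.1622], 0.52)]
```

View pics/scene0.png

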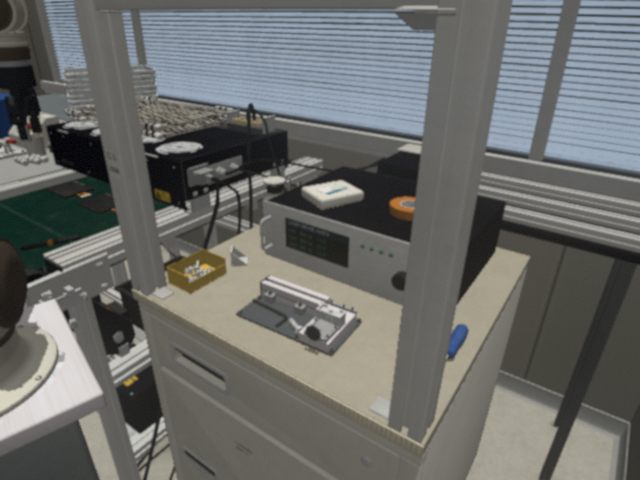

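View pics/top0.png

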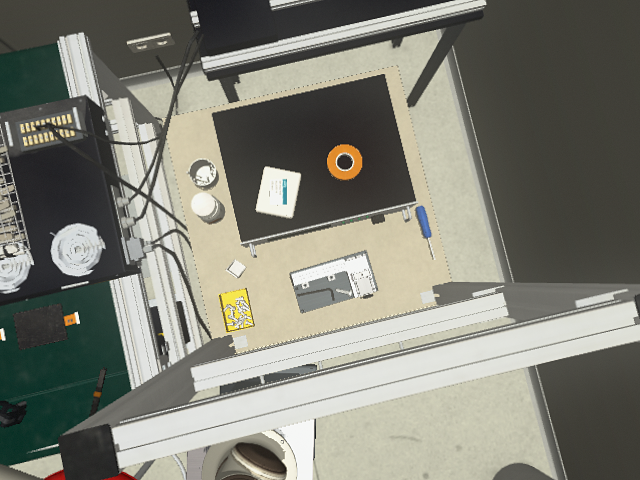

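Run:
```python
import cv2
a=cv2.imread('pics/scene0.png')[240:420,220:420]; cv2.imwrite('pics/s_crop.png',cv2.resize(a,None,fx=3.3,fy=3.3,interpolation=cv2.INTER_CUBIC))
a=cv2.imread('pics/top0.png')[190:320,310:410]; cv2.imwrite('pics/t_crop.png',cv2.resize(a,None,fx=4.5,fy=4.5,interpolation=cv2.INTER_CUBIC))
```

```text
(no output)
```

View pics/s_crop.png

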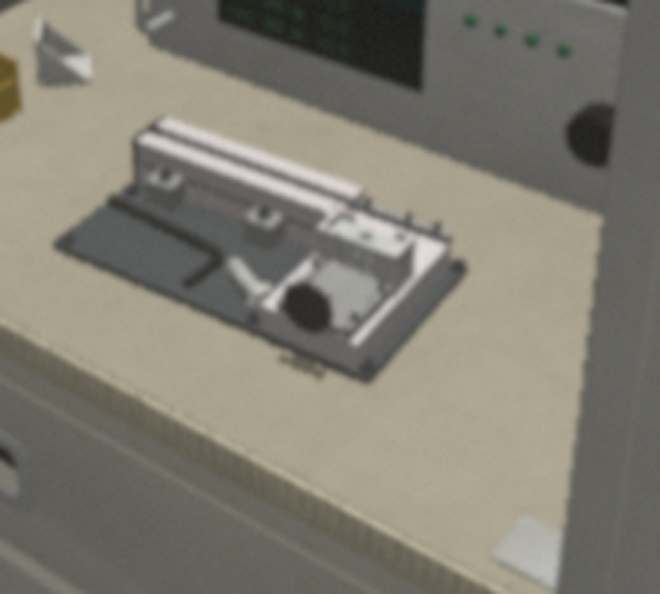

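View pics/t_crop.png

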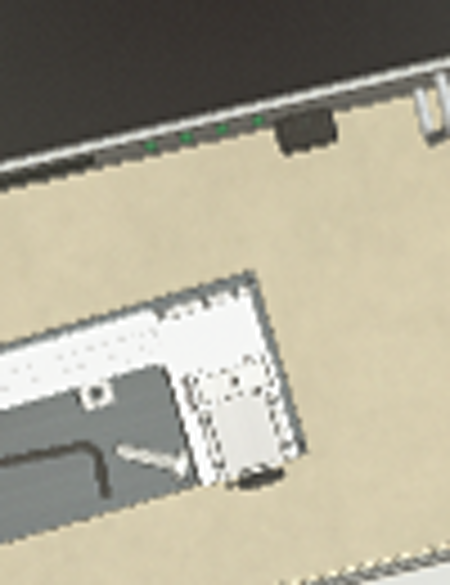

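```bash
cat > fit.py <<'E'
from h import *
E
python3 - <<'E'
from h import *
import pickle
cs={n:camera(n) for n in ['scene','top','wrist']}
pickle.dump(cs,open('cs.pkl','wb'))
save(cs['wrist'],'wrist0.png')
t=cs['top'];s=cs['scene']
print('tcp in scene',proj(s,[[.227,.5,.242],[0,0,0],[0,0,.4]]))
for n,uv in dict(lfoot=(240,342),rfoot=(428,297)).items(): print(n,onz(t,uv,0))
for n,uv in dict(lf=(160,293),rf=(380,408),edge_r=(420,445),edge_l=(133,290)).items(): print(n,onz(s,uv,0))
for uv in [(195,375),(195,390),(505,305),(505,315)]: print('beam?',onz(t,uv,.54),onz(t,uv,.51))
b=[(290.5,272.5),(366.7,250),(377.3,290.4),(299.5,312)]
for uv in b: print(onz(t,uv,.006))
E
python3 - <<'E'
import cv2
a=cv2.imread('pics/top0.png')[235:330,280:400]; cv2.imwrite('pics/t_crop2.png',cv2.resize(a,None,fx=6.5,fy=6.2,interpolation=cv2.INTER_CUBIC))
E
```

```text
tcp in scene [[  31.99185614  138.05825507]
 [ -26.69307852  376.78325315]
 [-143.73891234  116.53185782]]
lfoot [0.32328013 0.03593768 0.        ]
rfoot [ 0.45225674 -0.44867291  0.        ]
lf [0.32104145 0.04402859 0.        ]
rf [ 0.4503164  -0.44133405  0.        ]
edge_r [ 0.44543709 -0.51806314  0.        ]
edge_l [0.28215186 0.08916524 0.        ]
beam? [0.3252088  0.05050143 0.54      ] [0.3203334  0.05586392 0.51      ]
beam? [0.30092087 0.04932359 0.54      ] [0.29531263 0.05465054 0.51      ]
beam? [ 0.45493973 -0.46551786  0.54      ] [ 0.45397866 -0.47572508  0.51      ]
beam? [ 0.43819708 -0.4655474   0.54      ] [ 0.43673084 -0.47575551  0.51      ]
[ 0.50546925 -0.08837406  0.006     ]
[ 0.56986116 -0.28537639  0.006     ]
[ 0.46557932 -0.3152693   0.006     ]
[ 0.4042683  -0.11489679  0.006     ]
```

View pics/t_crop2.png

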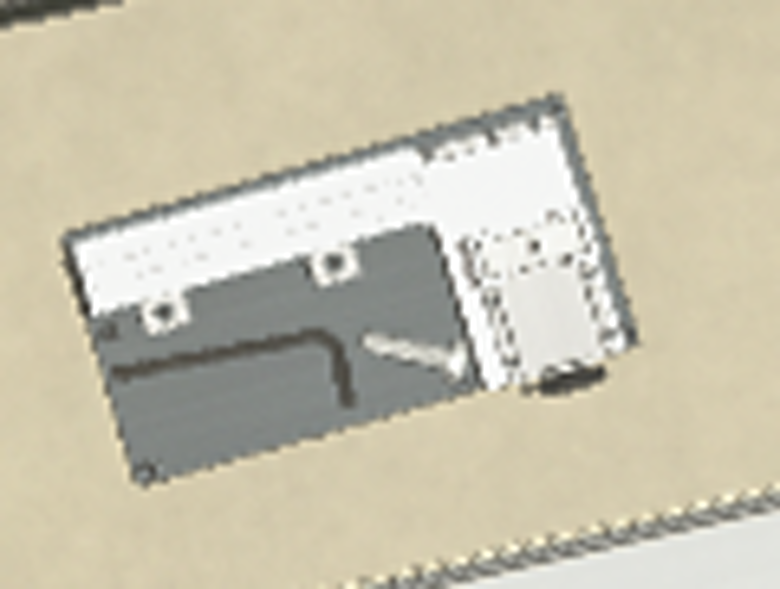

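View pics/wrist0.png

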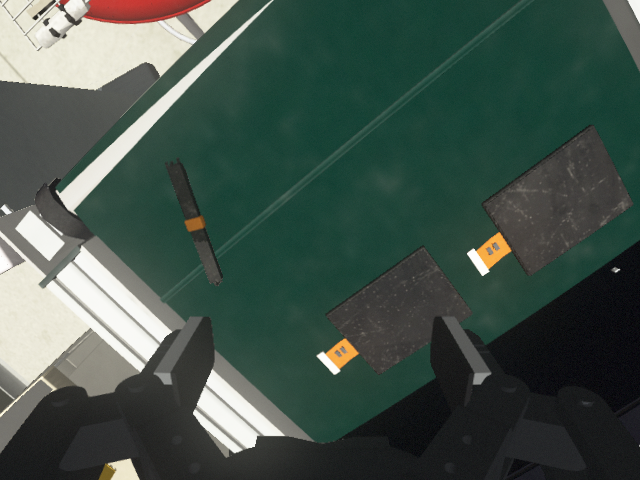

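```bash
cat > fit.py <<'E'
from h import *
import pickle
from scipy.optimize import least_squares
cs=pickle.load(open('cs.pkl','rb')); t=cs['top'];s=cs['scene']
T=lambda u,v:(280+u/6.5,235+v/6.2)
S=lambda u,v:(220+u/3.3,240+v/3.3)
# feeder pts (x may include x0 shift flag)
obs=[('t',(1,176,6),T(65,237),1),('t',(1,-34,6),T(562,97),1),('t',(-1,-34,6),T(634,340),1),('t',(-1,176,6),T(140,487),1),
('t',(-52,32,24),T(488,390),0),('t',(22,32,36),T(432,224),0),('t',(22,172,36),T(93,317),0),
('s',(-1,176,6),S(55,244),1),('s',(-1,-34,6),S(370,381),1),('s',(1,-34,6),S(465,265),1),
('s',(22,172,36),S(135,142),0),('s',(22,32,36),S(322,213),0),('s',(52,172,36),S(158,120),0),('s',(52,32,36),S(362,190),0),('s',(-60.5,0,39),S(306,306),0),('s',(-52,-26,24),S(355,343),0)]
def pts(p):
    o=[]
    for c,P,uv,f in obs:
        P=np.array(P,float)
        if f: P[0]=P[0]*55+p[3]*1000
        o.append(P/1000)
    return np.array(o)
def tow(p,P):
    c,s_=np.cos(p[2]),np.sin(p[2]); P=np.atleast_2d(P)
    return np.c_[c*P[:,0]-s_*P[:,1]+p[0], s_*P[:,0]+c*P[:,1]+p[1],P[:,2]]
def res(p,which='ts'):
    W=tow(p,pts(p)); r=[]
    for (c,P,uv,f),w in zip(obs,W):
        if c in which: r.append((proj(t if c=='t' else s,w)[0]-uv)*(1/.45 if c=='t' else 1/.6))
    return np.concatenate(r)
if __name__=='__main__':
  for w in ['ts','t','s']:
    f=least_squares(res,[.48,-.24,.3,0],args=(w,),loss='soft_l1'); print(w,np.round(f.x,4),np.degrees(f.x[2]),f.cost)
    print(np.round(res(f.x,w).reshape(-1,2),1).tolist())
  f=least_squares(res,[.48,-.24,.3,0],loss='soft_l1').x
  np.save('pose.npy',f)
  for n,P in dict(face=(-60.5,0,39),out=(37,0,24),mouth=(37,32,24),hexz=(0,0,51)).items(): print(n,tow(f,np.array(P)/1e3).round(4))
E
python3 fit.py
```

```text
ts [ 0.5046 -0.2697  0.324   0.0031] 18.565788305519277 24.31583572919879
[[-2.4, -0.1], [-1.1, -2.0], [2.2, 0.8], [-0.8, 1.0], [-0.4, -0.1], [0.6, -2.2], [-0.3, 0.1], [-3.4, -0.1], [-0.1, -0.6], [1.6, 0.2], [-1.2, -0.2], [6.2, 1.4], [2.7, -0.4], [-0.1, -0.2], [-1.3, 3.8], [0.8, 1.6]]
t [ 0.5038 -0.2704  0.3196  0.0034] 18.31317824829075 6.700825601012571
[[-1.9, -0.4], [-0.4, -1.5], [2.5, 1.4], [-0.7, 0.8], [-0.1, 0.5], [1.2, -1.7], [0.2, 0.1]]
s [ 0.5057 -0.2685  0.3303  0.0018] 18.924786134777158 15.784211801638177
[[-4.3, 0.2], [-0.4, -1.0], [0.8, -0.3], [-1.7, -0.5], [6.0, 0.6], [2.1, -0.8], [-0.5, -1.0], [-0.9, 2.8], [1.2, 0.5]]
face [[ 0.4472 -0.2889  0.039 ]]
out [[ 0.5396 -0.2579  0.024 ]]
mouth [[ 0.5295 -0.2276  0.024 ]]
hexz [[ 0.5046 -0.2697  0.051 ]]
```

Run:
```python
import pickle
from h import *
cs=pickle.load(open('cs.pkl','rb')); c=cs['wrist']
T=rot([180,0.0772,65.603]); tp=np.array([.22709,.50068,.24159])
print('cam in tool',T.T@(c['xyz']-tp)); print(T.T@rot(c['orientation']))
print(c['xyz'],c['intrinsics'][0],c['k1'])
```

```text
cam in tool [ 4.66729754e-05 -8.25548501e-02 -1.32907415e-01]
[[ 9.99999690e-01 -4.32408000e-04  6.58537554e-04]
 [ 2.02482107e-04  9.48895565e-01  3.15590187e-01]
 [-7.61347086e-04 -3.15589956e-01  9.48895358e-01]]
[0.15200011 0.53498543 0.37449723] [382.90743347   0.         321.96630216] -0.06647784572129092
```

Run:
```python
import pickle
from h import *
cs=pickle.load(open('cs.pkl','rb')); t=cs['top'];s=cs['scene']
for P in [(.30,.06),(.32,.05),(.44,-.45),(.45,-.47)]:
    for z in (0,.51,.55,.8,1.0): print(P,z,proj(t,[[*P,z]]).round(),proj(s,[[*P,z]]).round())
import cv2
a=cv2.imread('pics/top0.png')[280:480,60:320]; cv2.imwrite('pics/t_crop3.png',cv2.resize(a,None,fx=3,fy=3,interpolation=cv2.INTER_CUBIC))
a=cv2.imread('pics/scene0.png')[180:320,80:280]; cv2.imwrite('pics/s_crop3.png',cv2.resize(a,None,fx=4,fy=4,interpolation=cv2.INTER_CUBIC))
```

```text
(0.3, 0.06) 0 [[230. 351.]] [[147. 293.]]
(0.3, 0.06) 0.51 [[192. 387.]] [[93. 11.]]
(0.3, 0.06) 0.55 [[187. 392.]] [[ 87. -19.]]
(0.3, 0.06) 0.8 [[145. 431.]] [[  48. -244.]]
(0.3, 0.06) 1.0 [[ 82. 491.]] [[  14. -470.]]
(0.32, 0.05) 0 [[234. 343.]] [[158. 292.]]
(0.32, 0.05) 0.51 [[198. 375.]] [[108.  11.]]
(0.32, 0.05) 0.55 [[194. 379.]] [[103. -19.]]
(0.32, 0.05) 0.8 [[155. 414.]] [[  67. -243.]]
(0.32, 0.05) 1.0 [[ 96. 467.]] [[  36. -468.]]
(0.44, -0.45) 0 [[428. 302.]] [[379. 415.]]
(0.44, -0.45) 0.51 [[490. 313.]] [[423.   9.]]
(0.44, -0.45) 0.55 [[498. 314.]] [[428. -43.]]
(0.44, -0.45) 0.8 [[564. 326.]] [[ 468. -479.]]
(0.44, -0.45) 1.0 [[664. 344.]] [[ 466. -712.]]
(0.45, -0.47) 0 [[436. 298.]] [[395. 421.]]
(0.45, -0.47) 0.51 [[502. 307.]] [[448.  10.]]
(0.45, -0.47) 0.55 [[510. 308.]] [[455. -43.]]
(0.45, -0.47) 0.8 [[580. 318.]] [[ 504. -490.]]
(0.45, -0.47) 1.0 [[686. 333.]] [[ 490. -674.]]
```

View pics/t_crop3.png

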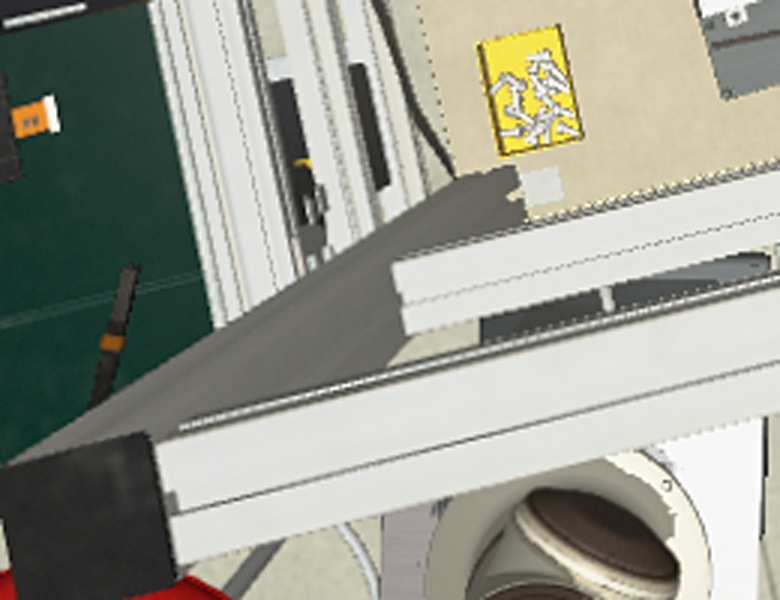

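View pics/s_crop3.png

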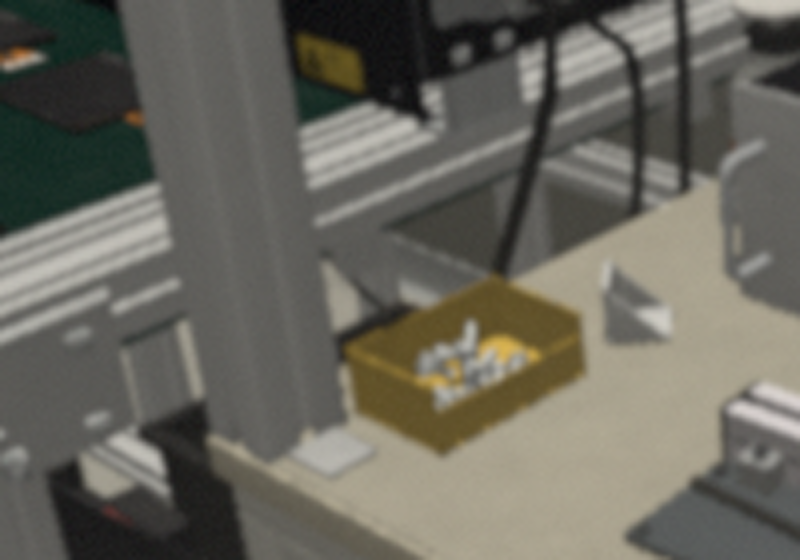

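Call:
play_rows(
  rows=[
    [1,[-4,0,-2],[0,0,0]],
    [1,[-4,0,-2],[0,0,0]],
    [1,[-4,0,-2],[0,0,0]],
    [1,[-4,0,-2],[0,0,0]],
    [1,[-4,0,-2],[0,0,0]],
    [1,[-4,0,-2],[0,0,0]],
  ],
)

```text
time: 2.05
ee_pos: [0.1257, 0.2772, 0.3609]
tcp_rot: [180.0, 0.6, 65.6]
wrist_force: [-0.1, 0.2, 0.6]
opening: 0.0004
```

Run:
```python
from h import *
o=get_obs(); print(o['time'],o['q'].round(1),o['ee_pos'].round(3),o['tcp_rot'].round(1))
```

```text
2.05 [ 65.6 -22.1   0.2 112.8  -0.   90. ] [0.126 0.277 0.361] [180.    0.6  65.6]
```

Call:
play_rows(
  rows=[
    [1,[-4,0,-3],[0,0,0]],
    [1,[-4,0,-3],[0,0,0]],
    [1,[-4,0,-2],[0,0,0]],
  ],
)

```text
time: 2.35
ee_pos: [0.0752, 0.1658, 0.4427]
tcp_rot: [180.0, 0.5, 65.6]
wrist_force: [-0.3, 0.4, 0.2]
opening: 0.0001
```

Run:
```python
from h import *
o=get_obs(); print(o['time'],o['q'].round(1),o['ee_pos'].round(3),np.hypot(*o['ee_pos'][:2]),o['tcp_rot'].round(1))
```

```text
2.35 [ 65.6 -30.    6.4 126.9  -0.   90. ] [0.075 0.166 0.443] 0.1820903950017985 [180.    0.5  65.6]
```

Call:
play_rows(
  rows=[
    [1,[-0.2,2.7,0],[0,0,8.5]],
    [1,[-0.2,2.7,0],[0,0,8.5]],
    [1,[-0.2,2.7,0],[0,0,8.5]],
    [1,[-0.2,2.7,0],[0,0,8.5]],
    [1,[-0.2,2.7,0],[0,0,8.5]],
    [1,[-0.2,2.7,0],[0,0,8.5]],
    [1,[-0.2,2.7,0],[0,0,8.5]],
    [1,[-0.2,2.7,0],[0,0,8.5]],
  ],
)

```text
time: 3.15
ee_pos: [0.1801, -0.0136, 0.4477]
tcp_rot: [-179.7, -0.5, -1.9]
wrist_force: [0.9, 0.5, 0.4]
opening: -0.0004
```

Run:
```python
from h import *
o=get_obs(); print(o['time'],o['q'].round(1),o['ee_pos'].round(3),np.hypot(*o['ee_pos'][:2]),o['tcp_rot'].round(1))
```

```text
3.15 [ -4.7 -30.4   7.  127.    0.3  87.2] [ 0.18  -0.014  0.448] 0.18056594249054522 [-179.7   -0.5   -1.9]
```

Call:
play_rows(
  rows=[
    [1,[-0.2,2.7,0],[0,0,8.5]],
    [1,[-0.2,2.7,0],[0,0,8.5]],
    [1,[-0.2,2.7,0],[0,0,8.5]],
    [1,[-0.1,2.0,0],[0,0,8.5]],
    [1,[0,0,0],[0,0,8.5]],
  ],
)

```text
time: 3.65
ee_pos: [0.1468, -0.1143, 0.4471]
tcp_rot: [-179.5, -0.3, -45.0]
wrist_force: [0.1, -0.1, 0.8]
opening: -0.0001
```

```bash
cat >> h.py <<'E'
F=np.load('pose.npy') if __import__('os').path.exists('pose.npy') else None
def Rf(): return R.from_euler('z',F[2]).as_matrix()
def f2w(P): return Rf()@np.array(P,float)+[F[0],F[1],0]
def w2f(P): return Rf().T@(np.array(P,float)-[F[0],F[1],0])
def Rt(th,yaw=0):  # tool x=-Yf, fingers leaning +Xf by th; 
    b=np.array([[0,-1,0],[-1,0,0],[0,0,-1.]]).T
    return Rf()@R.from_euler('z',yaw,degrees=True).as_matrix()@b@R.from_euler('x',th,degrees=True).as_matrix()
def go(tipf,th,yaw=0,quiet=0):
    """tipf: feeder mm pos of the tip-face centre (11mm ahead of TCP)"""
    o=get_obs(); M=rot(o['tcp_rot']); p=np.array(o['ee_pos'])
    T=Rt(th,yaw); tgt=f2w(np.array(tipf)/1e3)-T[:,2]*.011
    d=M.T@(tgt-p)*100; w=R.from_matrix(M.T@T).as_rotvec(degrees=True)
    print('t',round(o['time'],2),'q',o['q'].round(1),'shift cm',d.round(2),'rot',w.round(2),'force',o['wrist_force'].round(1))
    print('tip now f mm',(w2f(p+M[:,2]*.011)*1e3).round(1),'tilt ez in f',(Rf().T@M[:,2]).round(3),'target tcp',tgt.round(3))
E
python3 - <<'E'
from h import *
go([-120,0,120],30)
E
```

```text
t 3.65 q [-38.6 -29.9   7.1 126.6   0.5  96.4] shift cm [30.53 -2.8  31.94] rot [28.88  6.74 25.82] force [ 0.1 -0.1  0.8]
tip now f mm [-289.6  261.2  436.1] tilt ez in f [ 0.01  -0.001 -1.   ] target tcp [ 0.386 -0.31   0.13 ]
```

Call:
play_rows(
  rows=[
    [1,[2,0,3.5],[5.8,1.3,5.2]],
    [1,[2,0,3.5],[5.8,1.3,5.2]],
    [1,[2,0,3.5],[5.8,1.3,5.2]],
    [1,[2,0,3.5],[5.8,1.3,5.2]],
  ],
)

```text
time: 4.05
ee_pos: [0.2188, -0.17, 0.3129]
tcp_rot: [-154.8, -1.5, -67.0]
wrist_force: [1.1, -0.6, 0.6]
opening: -0.0002
```

Run:
```python
from h import *
go([-120,0,120],30)
```

```text
t 4.05 q [-62.5 -36.5 -17.  105.9  25.   95. ] shift cm [18.9  -0.96 21.26] rot [4.78 0.74 4.6 ] force [ 1.1 -0.6  0.6]
tip now f mm [-234.5  185.6  303. ] tilt ez in f [ 0.426  0.01  -0.905] target tcp [ 0.386 -0.31   0.13 ]
```

Call:
play_rows(
  rows=[
    [1,[3,0,3.4],[4.8,0.7,4.6]],
    [1,[3,-0.1,3.4],[0,0,0]],
    [1,[3,-0.1,3.4],[0,0,0]],
    [1,[3,-0.1,3.4],[0,0,0]],
    [1,[3,-0.1,3.2],[0,0,0]],
  ],
)

```text
time: 4.55
ee_pos: [0.3504, -0.2893, 0.1636]
tcp_rot: [-149.5, -0.1, -72.3]
wrist_force: [0.1, -0.9, 0.5]
opening: 0.0001
```

Run:
```python
from h import *
go([-120,0,120],30)
c=camera('scene'); save(c,'scene1.png'); c=camera('wrist'); save(c,'wrist1.png')
import pickle; pickle.dump(c,open('w1.pkl','wb'))
```

```text
t 4.55 q [-56.7 -20.4 -25.7  75.6  29.2 108. ] shift cm [ 3.   -0.62  4.33] rot [-0.49 -0.56 -0.71] force [ 0.1 -0.9  0.5]
tip now f mm [-146.8   30.4  154.1] tilt ez in f [ 0.507 -0.01  -0.862] target tcp [ 0.386 -0.31   0.13 ]
```

View pics/scene1.png

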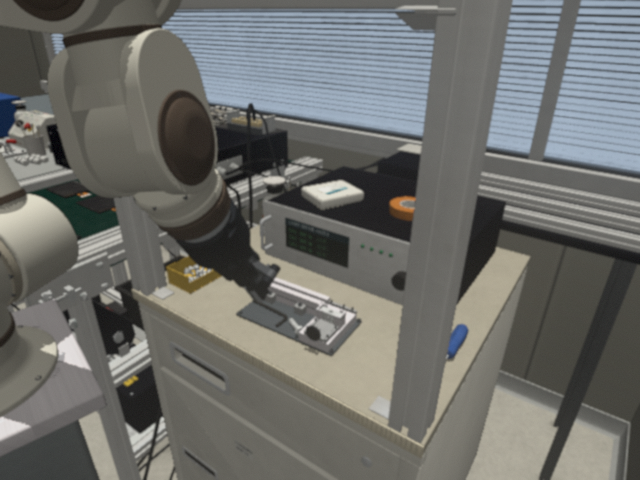

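View pics/wrist1.png

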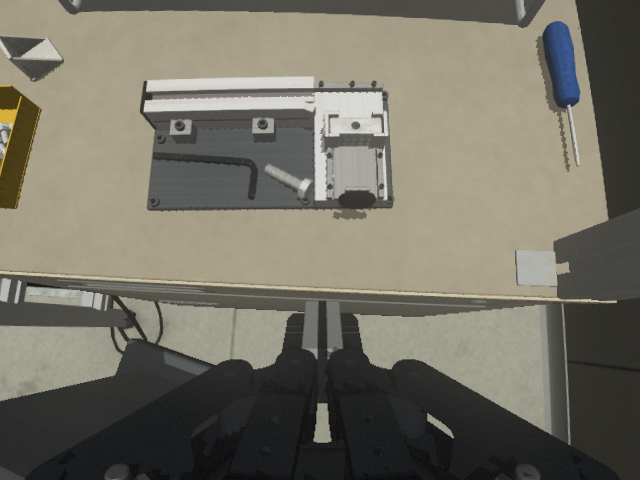

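Run:
```python
import pickle
from h import *
cs=pickle.load(open('cs.pkl','rb')); s=cs['scene']
for z in (.35,.4,.45,.5,.55,.6,.65):
    print(z,proj(s,[[.198,-.302,z]]).round(),proj(s,[[.198+.05,-.302+.04,z]]).round(),proj(s,[[.198-.07,-.302-.05,z]]).round())
    print('   ray at (130,110):',onz(s,(130,110),z).round(3), '(190,130)',onz(s,(190,130),z).round(3))
```

```text
0.35 [[122. 191.]] [[157. 171.]] [[ 54. 228.]]
   ray at (130,110): [0.346 0.11  0.35 ] (190,130) [ 0.362 -0.103  0.35 ]
0.4 [[112. 140.]] [[149. 125.]] [[ 37. 167.]]
   ray at (130,110): [ 0.26  -0.167  0.4  ] (190,130) [ 0.271 -0.31   0.4  ]
0.45 [[101.  82.]] [[141.  74.]] [[18. 98.]]
   ray at (130,110): [ 0.175 -0.445  0.45 ] (190,130) [ 0.18  -0.516  0.45 ]
0.5 [[89. 19.]] [[133.  18.]] [[-4. 19.]]
   ray at (130,110): [ 0.089 -0.722  0.5  ] (190,130) [ 0.089 -0.723  0.5  ]
0.55 [[ 75. -53.]] [[124. -43.]] [[-28. -72.]]
   ray at (130,110): [ 0.003 -0.999  0.55 ] (190,130) [-0.002 -0.93   0.55 ]
0.6 [[  61. -133.]] [[ 114. -111.]] [[ -54. -176.]]
   ray at (130,110): [-0.082 -1.277  0.6  ] (190,130) [-0.093 -1.137  0.6  ]
0.65 [[  45. -223.]] [[ 103. -186.]] [[ -82. -294.]]
   ray at (130,110): [-0.168 -1.554  0.65 ] (190,130) [-0.184 -1.343  0.65 ]
```

```bash
cat > kin.py <<'E'
import numpy as np
from scipy.optimize import least_squares
D=[([65.603,5.011,10.034,95.10,0,90],[.22709,.50068,.24159]),([65.6,-22.1,.2,112.8,0,90],[.1257,.2772,.3609]),
([65.6,-30,6.4,126.9,0,90],[.0752,.1658,.4427]),([-4.7,-30.4,7,127,.3,87.2],[.1801,-.0136,.4477]),
([-38.6,-29.9,7.1,126.6,.5,96.4],[.1468,-.1143,.4471]),([-62.5,-36.5,-17,105.9,25,95],[.2188,-.17,.3129]),([-56.7,-20.4,-25.7,75.6,29.2,108],[.3504,-.2893,.1636])]
def fk(q,p,full=False):
    d1,a2,a3,L4,L5,r0,off=p
    q=np.radians(q); c,s=np.cos,np.sin
    # arm plane coords (r,z), lateral l (left)
    e=np.array([r0+a2*s(q[1]),0,d1+a2*c(q[1])])
    f=q[1]-q[2]; w=e+a3*np.array([c(f),0,-s(f)])+[0,off,0]
    g=f+q[3]; u=np.array([c(g),0,-s(g)])
    w2=w+L4*u
    z=c(q[4])*u+s(q[4])*np.array([0,1,0])
    t=w2+L5*z
    Rz=np.array([[c(q[0]),-s(q[0]),0],[s(q[0]),c(q[0]),0],[0,0,1]])
    return [Rz@x for x in (e,w,w2,t,z)]
def r(p): return np.concatenate([fk(q,p)[3]-x for q,x in D]+[[ .01*(p[5])]])
f=least_squares(r,[.2,.45,.5,.15,.27,0,0])
P=f.x
if __name__=='__main__':
    print(P.round(4)); print((r(P)[:-1].reshape(-1,3)*1e3).round(1))
    for x in fk(D[-1][0],P): print(x.round(3), 'n.p',round(x[0]*.966+x[1]*.259,3))
E
python3 kin.py
```

```text
[ 2.960e-01  4.495e-01  5.150e-01  2.717e-01  2.755e-01 -2.100e-03
 -2.000e-04]
[[ 0.1 -0.4  0.1]
 [-1.4 -3.6 -0.2]
 [ 0.6  0.7  1. ]
 [ 2.8 -0.2  1.6]
 [ 2.2 -1.9  1.3]
 [-0.9  3.  -4. ]
 [ 0.6 -0.6  0.4]]
[-0.087  0.133  0.717] n.p -0.05
[ 0.194 -0.296  0.67 ] n.p 0.111
[ 0.218 -0.332  0.401] n.p 0.124
[ 0.351 -0.29   0.164] n.p 0.264
[ 0.484  0.152 -0.862] n.p 0.507
```

```bash
cat > ik.py <<'E'
from kin import *
from h import *
def ik(tip,th,yaw=0,q0=(-45,0,-20,75,25)):
    T=Rt(th,yaw); tgt=f2w(np.array(tip)/1e3)-T[:,2]*.011
    f=least_squares(lambda q:np.r_[fk([*q,0],P)[3]-tgt,.3*(fk([*q,0],P)[4]-T[:,2])],q0)
    return f.x,f.cost
n=np.array([.966,.259,0])
bl=lambda y:np.array([.30,.06,.51])+ (y)*np.array([-n[1],n[0],0])
if __name__=='__main__':
  ys=np.linspace(-.6,.05,200); B=np.array([bl(y)+n*k for y in ys for k in (-.012,.03)])
  for tip in ([-22,0,40],[42,-36,33],[42,15,33]):
    for th in (30,35,40,45,50):
      for yaw in (0,-15,-30):
        q,c=ik(tip,th,yaw); e,w,w2,t,z=fk([*q,0],P)
        ds=[]
        for a,b in ((e,w),(w,w2),(w2,t)):
            S=a+(b-a)*np.linspace(0,1,50)[:,None]; ds.append(np.min(np.linalg.norm(S[:,None]-B[None],axis=2)))
        print(tip,th,yaw,'q',q.round(0),'%.1e'%c,'w np %.3f z %.3f'%(w@n,w[2]),'w2 np %.3f z %.3f'%(w2@n,w2[2]),'d',np.round(ds,3))
E
python3 ik.py
```

```text
[-22, 0, 40] 30 0 q [-43. -10. -31.  53.  26.] 2.5e-13 w np 0.214 z 0.550 w2 np 0.253 z 0.288 d [0.089 0.073 0.226]
[-22, 0, 40] 30 -15 q [-40. -18. -39.  46.  20.] 2.4e-22 w np 0.195 z 0.539 w2 np 0.255 z 0.288 d [0.103 0.089 0.225]
[-22, 0, 40] 30 -30 q [-36. -24. -44.  42.  12.] 1.3e-19 w np 0.188 z 0.529 w2 np 0.267 z 0.288 d [0.107 0.095 0.223]
[-22, 0, 40] 35 0 q [-45. -11. -34.  50.  31.] 6.9e-24 w np 0.191 z 0.534 w2 np 0.232 z 0.275 d [0.105 0.097 0.243]
[-22, 0, 40] 35 -15 q [-42. -21. -44.  41.  24.] 4.1e-21 w np 0.169 z 0.519 w2 np 0.235 z 0.275 d [0.125 0.118 0.243]
[-22, 0, 40] 35 -30 q [-37. -29. -50.  37.  14.] 1.1e-18 w np 0.159 z 0.504 w2 np 0.248 z 0.275 d [0.134 0.127 0.24 ]
[-22, 0, 40] 40 0 q [-47. -12. -37.  46.  36.] 2.3e-22 w np 0.171 z 0.516 w2 np 0.212 z 0.259 d [0.123 0.12  0.263]
[-22, 0, 40] 40 -15 q [-44. -25. -49.  36.  28.] 1.1e-19 w np 0.146 z 0.496 w2 np 0.215 z 0.259 d [0.148 0.146 0.262]
[-22, 0, 40] 40 -30 q [-38. -34. -56.  31.  17.] 1.0e-17 w np 0.134 z 0.477 w2 np 0.231 z 0.259 d [0.163 0.159 0.258]
[-22, 0, 40] 45 0 q [-49. -13. -40.  42.  41
[... 3494 characters left out ...]
, 15, 33] 45 0 q [-41. -13. -43.  34.  38.] 9.3e-18 w np 0.189 z 0.479 w2 np 0.256 z 0.236 d [0.109 0.109 0.277]
[42, 15, 33] 45 -15 q [-37. -25. -54.  23.  27.] 2.7e-15 w np 0.159 z 0.452 w2 np 0.260 z 0.236 d [0.146 0.146 0.276]
[42, 15, 33] 45 -30 q [-31. -33. -61.  19.  13.] 1.7e-13 w np 0.147 z 0.433 w2 np 0.277 z 0.236 d [0.166 0.165 0.275]
[42, 15, 33] 50 0 q [-43. -14. -47.  28.  42.] 4.5e-16 w np 0.169 z 0.454 w2 np 0.240 z 0.217 d [0.136 0.136 0.298]
[42, 15, 33] 50 -15 q [-39. -27. -59.  16.  31.] 1.6e-13 w np 0.137 z 0.421 w2 np 0.243 z 0.217 d [0.18  0.18  0.297]
[42, 15, 33] 50 -30 q [-31. -36. -66.  11.  15.] 8.6e-22 w np 0.122 z 0.398 w2 np 0.262 z 0.217 d [0.204 0.204 0.295]
```

Run:
```python
from h import *
go([-95,0,60],42)
```

```text
t 4.65 q [-56.6 -20.1 -25.8  75.6  29.2 108. ] shift cm [ 3.08  0.3  10.46] rot [11.63 -0.29 -0.82] force [-0.2  1.7  0.5]
tip now f mm [-146.7   31.1  150.6] tilt ez in f [ 0.506 -0.004 -0.863] target tcp [ 0.408 -0.302  0.068]
```

Call:
play_rows(
  rows=[
    [1,[1,0,2.5],[5.8,-0.1,-0.4]],
    [1,[1,0.2,2.7],[5.8,-0.1,-0.4]],
    [1,[1,0.5,2.7],[0,0,0]],
    [1,[0,0.5,2.5],[0,0,0]],
  ],
)

```text
time: 5.05
ee_pos: [0.4137, -0.3022, 0.0729]
tcp_rot: [-137.5, -0.4, -71.5]
wrist_force: [0.4, -0.7, 0.1]
opening: 0.0001
```

Run:
```python
from h import *
import pickle
go([-95,0,60],42)
c=camera('wrist'); save(c,'wrist2.png'); s=camera('scene'); save(s,'scene2.png')
pickle.dump((c,s),open('w2.pkl','wb'))
M=rot(get_obs()['tcp_rot'])
for P in [(-60.5,0,39),(-55+3,176,6),(-52,-34,6),(58,-34,6),(58,176,6),(11,24,51),(11,-24,51),(-11,24,51),(22,32,36),(52,32,36),(22,172,36)]:
    print(P,proj(c,f2w(np.array(P)/1e3)).round())
```

```text
t 5.05 q [-56.5 -13.8 -34.9  55.2  40.7 109.9] shift cm [-0.19  0.74 -0.05] rot [-0.53 -0.38  0.25] force [ 0.4 -0.7  0.1]
tip now f mm [-89.1  -2.   64.8] tilt ez in f [ 0.676 -0.007 -0.737] target tcp [ 0.408 -0.302  0.068]
(-60.5, 0, 39) [[319. 274.]]
(-52, 176, 6) [[ 37. 277.]]
(-52, -34, 6) [[376. 279.]]
(58, -34, 6) [[366. 135.]]
(58, 176, 6) [[ 82. 137.]]
(11, 24, 51) [[277. 147.]]
(11, -24, 51) [[362. 147.]]
(-11, 24, 51) [[275. 180.]]
(22, 32, 36) [[267. 148.]]
(52, 32, 36) [[270. 111.]]
(22, 172, 36) [[ 48. 151.]]
```

View pics/wrist2.png

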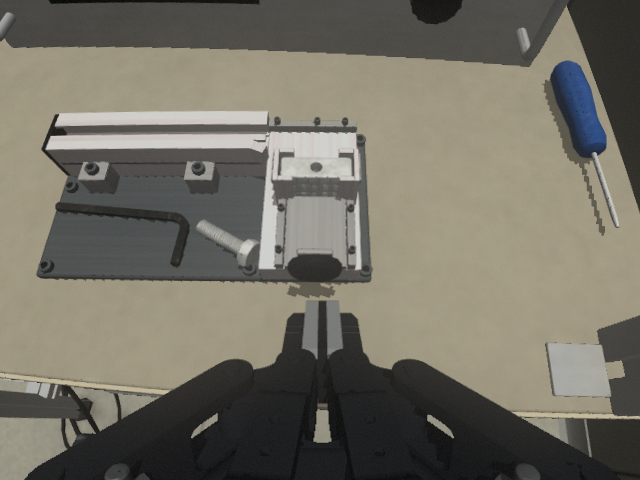

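View pics/scene2.png

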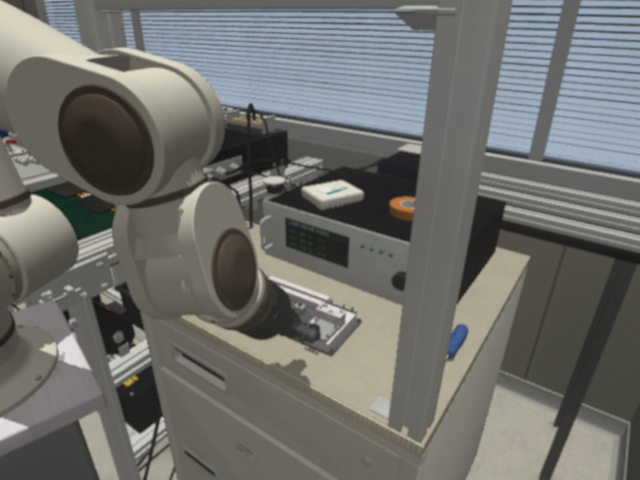

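Run:
```python
import cv2
a=cv2.imread('pics/wrist2.png')[100:300,250:390]; cv2.imwrite('pics/w2a.png',cv2.resize(a,None,fx=4,fy=3,interpolation=cv2.INTER_CUBIC))
a=cv2.imread('pics/wrist2.png')[100:300,20:280]; cv2.imwrite('pics/w2b.png',cv2.resize(a,None,fx=3,fy=3,interpolation=cv2.INTER_CUBIC))
```

```text
(no output)
```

View pics/w2a.png

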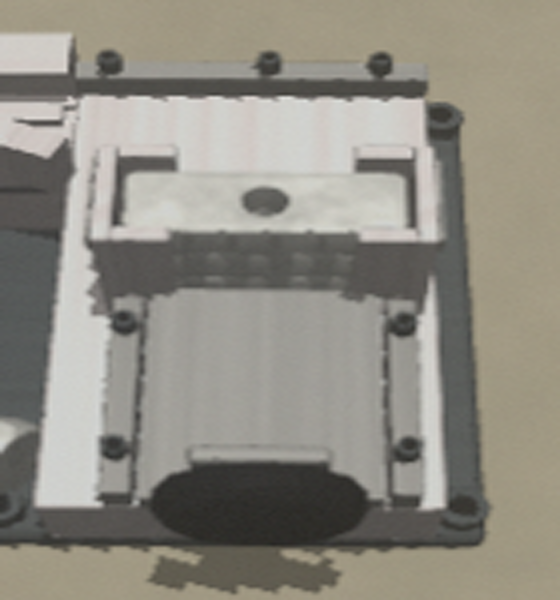

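View pics/w2b.png

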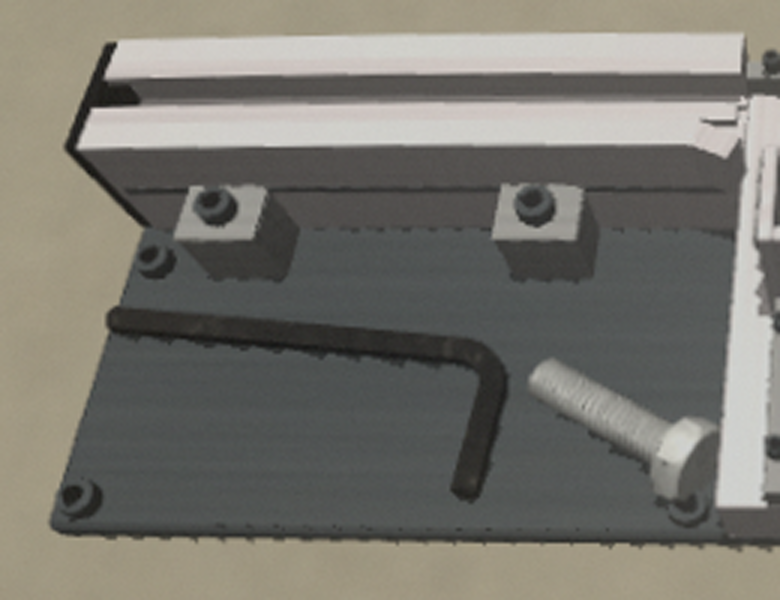

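```bash
cat > fit2.py <<'E'
from h import *
import pickle
from scipy.optimize import least_squares
c,s=pickle.load(open('w2.pkl','rb'))
A=lambda x,y:(250+x/4,100+y/3); B=lambda x,y:(20+x/3,100+y/3)
obs=[((-11,24,51),A(90,240)),((-11,-24,51),A(443,240)),((11,24,51),A(98,147)),((11,-24,51),A(432,147)),((-52,32,24),A(36,508)),((-52,-26,24),A(445,508)),
((52,32,36),B(745,35)),((22,172,36),B(78,150)),((52,172,36),B(113,42))]
Pm=np.array([o[0] for o in obs])/1e3; uv=np.array([o[1] for o in obs])
def tow(p): 
    return (R.from_euler('z',p[2]).as_matrix()@Pm.T).T+[p[0],p[1],p[3] if len(p)>3 else 0]
def res(p): return (proj(c,tow(p))-uv).ravel()
for p0 in ([.5046,-.2697,.324],[.5046,-.2697,.324,0]):
    f=least_squares(res,p0,loss='soft_l1'); print(f.x.round(4),np.degrees(f.x[2]).round(2),f.cost); print(res(f.x).reshape(-1,2).round(1).tolist())
    if len(p0)==3:
        G=f.x
print('knob', proj(c,R.from_euler('z',G[2]).as_matrix()@np.array([-.0605,0,.039])+[G[0],G[1],0]))
q=np.load('pose.npy'); q[:3]=G; np.save('pose2.npy',q)
E
python3 fit2.py; python3 -c "
from kin import *
import numpy as np
for x in fk([-56.5,-13.8,-34.9,55.2,40.7,0],P): print(x.round(3), x@np.array([.966,.259,0]))"
```

```text
[ 0.5036 -0.2681  0.3195] 18.31 4.30213520515784
[[-0.7, 0.3], [-0.1, 0.9], [-0.4, -1.4], [1.1, -0.8], [-0.4, -0.3], [1.0, 0.4], [-0.5, -0.2], [-0.5, 0.4], [1.9, 0.0]]
[ 5.038e-01 -2.680e-01  3.195e-01 -3.000e-04] 18.31 4.1790225747214755
[[-0.7, 0.4], [-0.2, 1.0], [-0.4, -1.3], [0.9, -0.7], [-0.3, -0.4], [0.8, 0.2], [-0.5, -0.1], [-0.2, 0.5], [2.2, 0.2]]
knob [[315.47387636 274.84354931]]
[-0.06   0.091  0.733] -0.03467217552457039
[ 0.205 -0.31   0.547] 0.11751461362609128
[ 0.24  -0.363  0.283] 0.13792745158923347
[ 0.417 -0.305  0.08 ] 0.3240026480382446
[ 0.643  0.21  -0.737] 0.6754597402971838
```

```bash
cp pose2.npy pose.npy
python3 - <<'E'
from h import *
go([-80,0,39],42)
E
```

```text
t 5.15 q [-56.5 -13.8 -35.1  55.3  40.6 109.8] shift cm [-0.14  0.93  2.32] rot [-0.42  0.09  0.33] force [-0.5  1.1  0.1]
tip now f mm [-88.7  -1.3  62.4] tilt ez in f [ 0.675  0.002 -0.738] target tcp [ 0.421 -0.296  0.047]
```

Call:
play_rows(
  rows=[
    [1,[0,0.5,1.2],[-0.4,0.1,0.3]],
    [1,[-0.1,0.4,1.1],[0,0,0]],
    [1,[0,0,0],[0,0,0]],
  ],
)

```text
time: 5.45
ee_pos: [0.4206, -0.2965, 0.0513]
tcp_rot: [-138.0, -0.2, -71.6]
wrist_force: [-0.5, 0.1, -0.5]
opening: 0.0001
```

Run:
```python
from h import *
go([-80,0,39],42)
go([-31,0,39],42)
c=camera('wrist'); save(c,'wrist3.png')
```

```text
t 5.45 q [-55.1 -13.1 -36.7  51.8  39.9 111.7] shift cm [-0.08  0.25  0.33] rot [-0.04 -0.12  0.2 ] force [-0.5  0.1 -0.5]
tip now f mm [-80.3  -0.9  43.1] tilt ez in f [ 0.67  -0.002 -0.743] target tcp [ 0.421 -0.296  0.047]
t 5.45 q [-55.1 -13.1 -36.7  51.8  39.9 111.7] shift cm [-0.08 -3.39  3.61] rot [-0.04 -0.12  0.2 ] force [-0.5  0.1 -0.5]
tip now f mm [-80.3  -0.9  43.1] tilt ez in f [ 0.67  -0.002 -0.743] target tcp [ 0.467 -0.28   0.047]
```

View pics/wrist3.png

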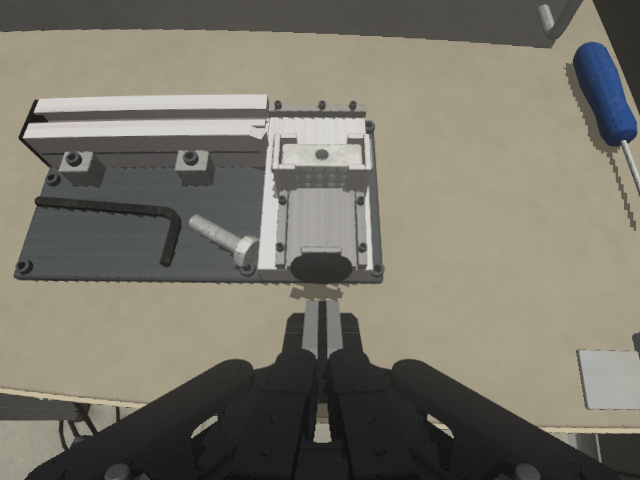

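Call:
play_rows(
  rows=[
    [1,[-0.1,0.2,0.4],[0,-0.1,0.2]],
    [1,[0,-0.7,0.7],[0,0,0]],
    [1,[0,-0.7,0.7],[0,0,0]],
    [1,[0,-0.7,0.7],[0,0,0]],
  ],
)

```text
time: 5.9
ee_pos: [0.4511, -0.288, 0.0503]
tcp_rot: [-137.9, -0.3, -71.9]
wrist_force: [-6.3, 0.2, 3.2]
opening: -0.0003
```

Run:
```python
from h import *
go([-31,0,39],42)
```

```text
t 5.9 q [-51.3 -12.6 -36.7  47.9  38.8 116.9] shift cm [-0.24 -1.11  1.42] rot [-0.13 -0.34  0.04] force [-6.3  0.2  3.2]
tip now f mm [-48.7  -2.4  42.1] tilt ez in f [ 0.671 -0.006 -0.742] target tcp [ 0.467 -0.28   0.047]
```

Call:
play_rows(
  rows=[
    [1,[-0.1,-0.5,0.7],[0,0,0]],
    [1,[-0.1,-0.5,0.6],[0,0,0]],
    [1,[0,-0.2,0.2],[0,0,0]],
  ],
)

```text
time: 6.2
ee_pos: [0.4716, -0.2809, 0.0494]
tcp_rot: [-137.9, -0.5, -72.0]
wrist_force: [-14.8, -5.0, 2.7]
opening: -0.0002
```

Run:
```python
from h import *
go([-31,0,39],42)
c=camera('wrist'); save(c,'wrist4.png')
```

```text
t 6.2 q [-48.6 -12.2 -36.7  45.3  37.8 120.1] shift cm [-0.21  0.44 -0.1 ] rot [-0.11 -0.58  0.17] force [-14.8  -5.    2.7]
tip now f mm [-27.1  -2.2  41.3] tilt ez in f [ 0.671 -0.01  -0.742] target tcp [ 0.467 -0.28   0.047]
```

View pics/wrist4.png

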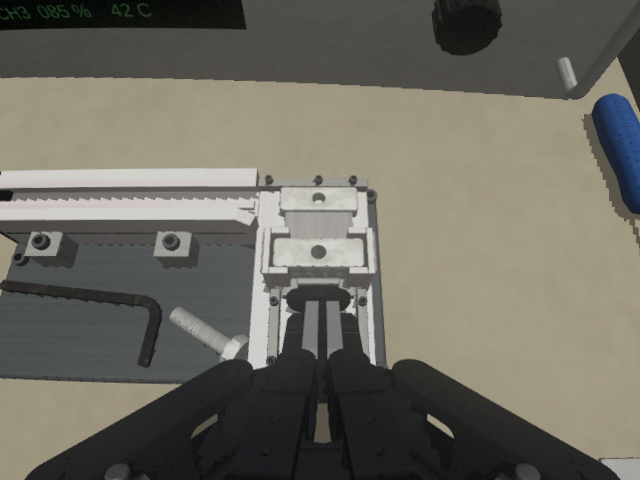

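Call:
play_rows(
  rows=[
    [1,[-0.1,0.7,-0.7],[0,0,0]],
    [1,[-0.1,0.8,-0.7],[0,0,0]],
    [1,[0,0.8,-0.7],[0,0,0]],
    [1,[0,0.8,-0.7],[0,0,0]],
    [1,[0,0.8,-0.7],[0,0,0]],
    [1,[0,0,0],[0,0,0]],
    [1,[0,0,0],[0,0,0]],
    [1,[0,0,0],[0,0,0]],
  ],
)

```text
time: 7.05
ee_pos: [0.4189, -0.2959, 0.0506]
tcp_rot: [-137.8, -0.6, -72.0]
wrist_force: [0.9, -0.3, -0.0]
opening: -0.0002
```

Run:
```python
from h import *
import pickle
go([-80,0,39],42)
c=camera('wrist'); save(c,'wrist5.png'); pickle.dump(c,open('w5.pkl','wb'))
import cv2
cv2.imwrite('pics/w5a.png',cv2.resize(cv2.imread('pics/wrist5.png')[80:290,220:400],None,fx=4,fy=2.8,interpolation=cv2.INTER_CUBIC))
for x in (30,44):
  for y in (-20,20): print(x,y,proj(c,f2w([x/1e3,y/1e3,.032])).round(1))
```

```text
t 7.05 q [-55.3 -13.8 -37.5  51.2  39.9 112. ] shift cm [0.02 0.1  0.37] rot [-0.2  -0.64  0.21] force [ 0.9 -0.3 -0. ]
tip now f mm [-81.7   0.1  42.5] tilt ez in f [ 0.672 -0.011 -0.741] target tcp [ 0.421 -0.296  0.047]
30 -20 [[357.6 126.6]]
30 20 [[287.4 126.3]]
44 -20 [[356.5 108. ]]
44 20 [[288.2 107.7]]
```

View pics/w5a.png

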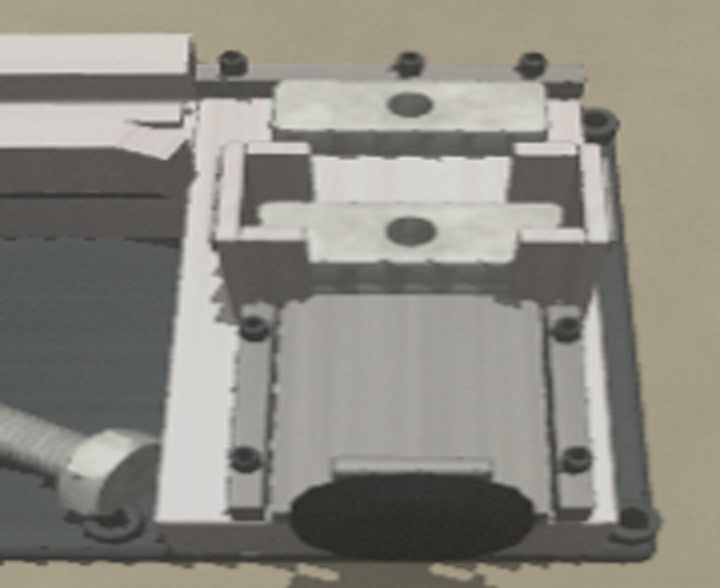

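```bash
sed -i 's/^def fk/D+=[([-56.5,-13.8,-34.9,55.2,40.7,110],[.4137,-.3022,.0729]),([-55.1,-13.1,-36.7,51.8,39.9,0],[.4206,-.2965,.0513]),([-48.6,-12.2,-36.7,45.3,37.8,0],[.4716,-.2809,.0494]),([-55.3,-13.8,-37.5,51.2,39.9,0],[.4189,-.2959,.0506])]\ndef fk/' kin.py; python3 kin.py; sed -i 's/(30,35,40,45,50)/(42,45)/; s/(0,-15,-30)/(0,-5)/; s/(-.012,.03)/(-.003,.033)/' ik.py; python3 ik.py
```

```text
[ 2.581e-01  4.473e-01  5.228e-01  2.367e-01  2.740e-01 -8.700e-03
 -1.000e-04]
[[ 0.3  0.6 -2.8]
 [-0.8 -2.  -0.6]
 [ 0.9  1.7  2.4]
 [ 3.2 -0.1  3.1]
 [ 2.7 -2.1  2.7]
 [-1.4  3.  -4.8]
 [-2.   2.3 -4.4]
 [-1.2  2.5 -0.4]
 [-1.   2.   0.7]
 [ 4.1 -4.9  3.8]
 [-1.4  1.5  0.3]]
[-0.066  0.095  0.692] n.p -0.039
[ 0.207 -0.299  0.482] n.p 0.122
[ 0.242 -0.349  0.254] n.p 0.143
[ 0.418 -0.294  0.051] n.p 0.327
[ 0.641  0.201 -0.741] n.p 0.671
[-22, 0, 40] 42 0 q [-48. -12. -37.  45.  38.] 3.6e-22 w np 0.168 z 0.474 w2 np 0.205 z 0.252 d [0.139 0.139 0.276]
[-22, 0, 40] 42 -5 q [-47. -16. -41.  41.  36.] 5.1e-21 w np 0.159 z 0.468 w2 np 0.204 z 0.252 d [0.149 0.149 0.276]
[-22, 0, 40] 45 0 q [-49. -13. -39.  43.  41.] 2.3e-21 w np 0.157 z 0.463 w2 np 0.194 z 0.242 d [0.153 0.153 0.29 ]
[-22, 0, 40] 45 -5 q [-48. -17. -43.  38.  38.] 4.2e-20 w np 0.148 z 0.455 w2 np 0.194 z 0.242 d [0.164 0.164 0.29 ]
[42, -36, 33] 42 0 q [-43.  -5. -32.  39.  36.] 1.8e-19 w np 0.221 z 0.462 w2 np 0.271 z 0.245 d [0.094 0.094 0.267]
[42, -36, 33] 42 -5 q [-42.  -8. -36.  35.  33.] 2.9e-18 w np 0.212 z 0.455 w2 np 0.270 z 0.245 d [0.106 0.106 0.267]
[42, -36, 33] 45 0 q [-44.  -5. -34.  36.  39.] 1.9e-18 w np 0.209 z 0.449 w2 np 0.260 z 0.235 d [0.112 0.112 0.279]
[42, -36, 33] 45 -5 q [-43.  -9. -39.  31.  36.] 3.1e-17 w np 0.199 z 0.442 w2 np 0.260 z 0.235 d [0.124 0.124 0.279]
[42, 15, 33] 42 0 q [-40. -12. -39.  38.  35.] 2.5e-19 w np 0.210 z 0.459 w2 np 0.268 z 0.245 d [0.106 0.106 0.267]
[42, 15, 33] 42 -5 q [-39. -15. -42.  34.  32.] 2.4e-18 w np 0.200 z 0.452 w2 np 0.267 z 0.245 d [0.118 0.118 0.268]
[42, 15, 33] 45 0 q [-41. -12. -41.  35.  38.] 2.9e-18 w np 0.197 z 0.446 w2 np 0.257 z 0.235 d [0.123 0.123 0.279]
[42, 15, 33] 45 -5 q [-40. -16. -45.  31.  35.] 2.8e-17 w np 0.187 z 0.438 w2 np 0.257 z 0.235 d [0.136 0.136 0.279]
```

Call:
play_rows(
  rows=[
    [1,[2.4,0,-0.3],[-0.2,-0.6,0.2]],
    [1,[2.4,0,-0.3],[0,0,0]],
    [1,[0.2,-1.4,1.3],[0,0,0]],
    [1,[0,-1.4,1.3],[0,0,0]],
  ],
)

```text
time: 7.5
ee_pos: [0.4685, -0.3339, 0.055]
tcp_rot: [-138.0, -0.0, -71.7]
wrist_force: [-0.3, -0.4, 0.2]
opening: 0.0002
```

Run:
```python
from h import *
go([44.2,-48,45],42)
```

```text
t 7.5 q [-53.1  -5.1 -29.5  49.5  39.4 114.4] shift cm [-0.35 -6.63  6.21] rot [-0.02 -0.02  0.01] force [-0.3 -0.4  0.2]
tip now f mm [-46.6 -51.4  46.8] tilt ez in f [ 0.669 -0.    -0.743] target tcp [ 0.554 -0.302  0.053]
```

Call:
play_rows(
  rows=[
    [1,[-0.1,-1.3,1.2],[0,0,0]],
    [1,[-0.1,-1.3,1.2],[0,0,0]],
    [1,[-0.1,-1.3,1.2],[0,0,0]],
  ],
)

```text
time: 7.8
ee_pos: [0.5211, -0.3132, 0.0541]
tcp_rot: [-137.9, 0.0, -71.7]
wrist_force: [-0.2, -0.5, 0.8]
opening: -0.0
```

Run:
```python
from h import *
go([44.2,-48,45],42)
c=camera('scene'); save(c,'scene6.png'); c=camera('wrist'); save(c,'wrist6.png')
```

```text
t 7.8 q [-46.9  -3.9 -28.9  44.3  37.5 121.8] shift cm [-0.03 -2.49  2.37] rot [-0.05  0.04  0.02] force [-0.2 -0.5  0.8]
tip now f mm [  9.8 -48.3  45.9] tilt ez in f [ 0.67   0.001 -0.743] target tcp [ 0.554 -0.302  0.053]
```

View pics/scene6.png

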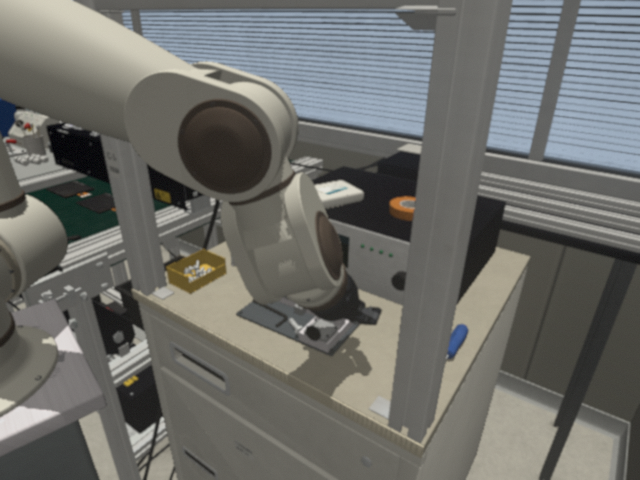

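View pics/wrist6.png

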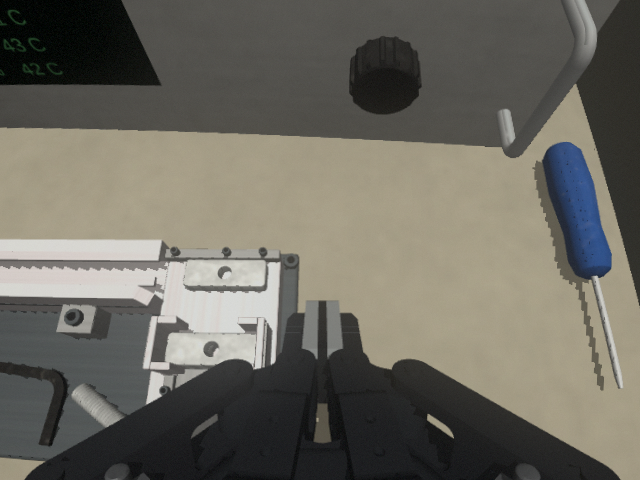

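```bash
python3 - <<'E'
from h import *
import pickle
c=pickle.load(open('w5.pkl','rb'))
f=lambda P:((proj(c,f2w(np.array(P)/1e3))[0]-[220,80])*[4,2.8]).round(0)
for x in (45,50):
    print(x,f((x,-30,30)),f((x,0,30)))
for h in (0,2,3,4,5): print(h,'near',f((45,0,30+h)),'far',f((50,0,30+h)))
go([42.2,-48,45],38)
E
python3 - <<'E'
import cv2
cv2.imwrite('pics/w5b.png',cv2.resize(cv2.imread('pics/wrist5.png')[90:130,260:370],None,fx=7,fy=9,interpolation=cv2.INTER_CUBIC))
E
```

```text
45 [612.  82.] [409.  81.]
50 [610.  64.] [409.  63.]
0 near [409.  81.] far [409.  63.]
2 near [410.  74.] far [409.  56.]
3 near [410.  71.] far [409.  53.]
4 near [410.  67.] far [410.  49.]
5 near [410.  64.] far [410.  46.]
t 7.9 q [-46.9  -3.9 -28.9  44.3  37.5 121.8] shift cm [ 0.02 -2.36  2.21] rot [-4.07  0.09  0.13] force [-1.1  0.7  0.1]
tip now f mm [ 10.4 -47.9  46.1] tilt ez in f [ 0.67   0.002 -0.742] target tcp [ 0.552 -0.303  0.054]
```

View pics/w5b.png

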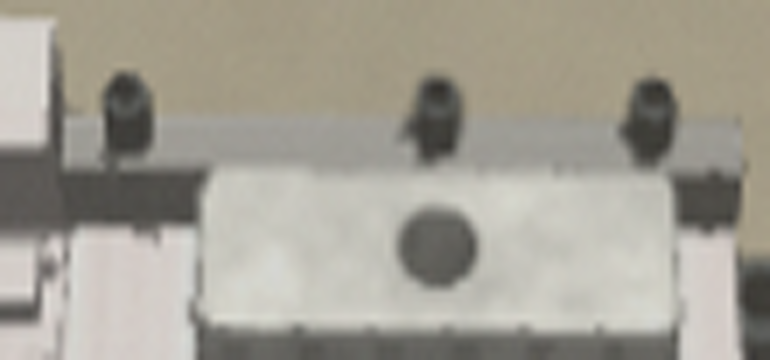

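Call:
play_rows(
  rows=[
    [1,[0,-1.2,1.1],[-4,0.1,0.1]],
    [1,[0,-1.1,1.1],[0,0,0]],
    [1,[0,0,0],[0,0,0]],
  ],
)

```text
time: 8.2
ee_pos: [0.5522, -0.3016, 0.0513]
tcp_rot: [-142.0, 0.1, -71.6]
wrist_force: [0.3, 0.1, -0.1]
opening: 0.0001
```

Run:
```python
from h import *
go([41.7,-46,33],38)
c=camera('scene'); save(c,'scene7.png')
```

```text
t 8.2 q [-42.2  -1.6 -25.5  45.   32.5 125.6] shift cm [-0.1   0.65  0.72] rot [-0.02  0.09  0.03] force [ 0.3  0.1 -0.1]
tip now f mm [ 42.4 -47.   42.7] tilt ez in f [ 0.616  0.002 -0.788] target tcp [ 0.551 -0.301  0.042]
```

View pics/scene7.png

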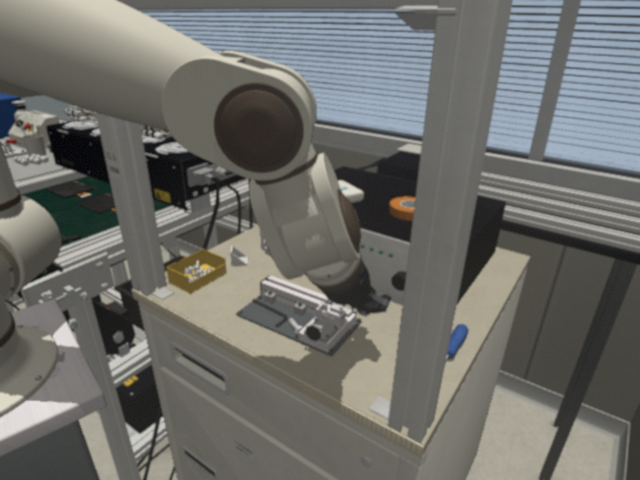

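Call:
play_rows(
  rows=[
    [1,[0,0.4,0.5],[0,0,0]],
    [1,[0,0.3,0.4],[0,0,0]],
    [1,[0,0,0],[0,0,0]],
  ],
)

```text
time: 8.55
ee_pos: [0.5498, -0.3022, 0.0379]
tcp_rot: [-141.9, 0.1, -71.7]
wrist_force: [0.1, -0.1, 0.2]
opening: -0.0
```

Run:
```python
from h import *
go([41.7,-39,33],38)
c=camera('wrist'); save(c,'wrist8.png')
```

```text
t 8.55 q [-42.4  -1.  -26.6  43.6  32.6 125.5] shift cm [-0.79 -0.37 -0.19] rot [-0.06  0.12 -0.08] force [ 0.1 -0.1  0.2]
tip now f mm [ 40.  -46.8  29.3] tilt ez in f [ 0.616  0.002 -0.787] target tcp [ 0.549 -0.294  0.042]
```

View pics/wrist8.png

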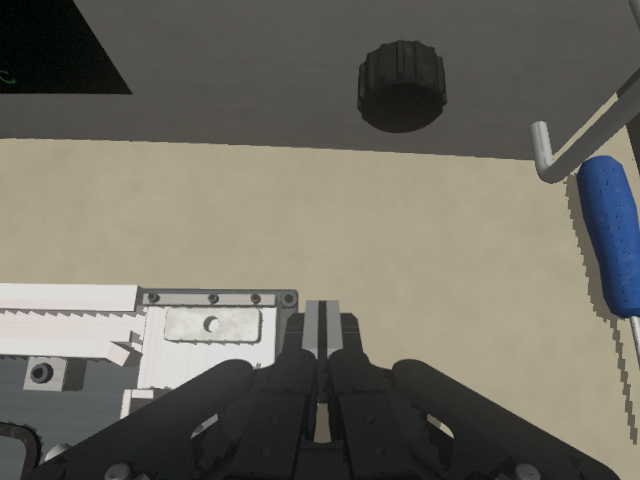

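Run:
```python
from h import *
go([43.2,-44,34],38)
```

```text
t 8.6 q [-42.4  -1.  -26.6  43.6  32.6 125.5] shift cm [-0.29 -0.53 -0.15] rot [-0.06  0.11 -0.09] force [ 0.1 -1.1 -0.4]
tip now f mm [ 40.  -46.9  29.5] tilt ez in f [ 0.616  0.002 -0.787] target tcp [ 0.552 -0.298  0.043]
```

Call:
play_rows(
  rows=[
    [1,[-0.3,-0.5,-0.2],[0,0.1,-0.1]],
    [1,[0,0,0],[0,0,0]],
  ],
)

```text
time: 8.8
ee_pos: [0.5511, -0.2988, 0.0431]
tcp_rot: [-141.9, 0.0, -71.7]
wrist_force: [0.2, 0.1, -0.5]
opening: -0.0001
```

Run:
```python
from h import *
go([43.2,-38,34],38)
```

```text
t 8.8 q [-42.   -1.6 -26.6  43.8  32.4 126. ] shift cm [-0.6  -0.05  0.09] rot [-0.07 -0.02 -0.04] force [ 0.2  0.1 -0.5]
tip now f mm [ 42.3 -44.   34.4] tilt ez in f [ 0.617 -0.    -0.787] target tcp [ 0.55  -0.293  0.043]
```

Call:
play_rows(
  rows=[
    [1,[-0.5,-0.1,0],[0,0,0]],
    [1,[-0.5,0,0],[0,0,0]],
    [1,[0,0,0],[0,0,0]],
  ],
)

```text
time: 9.1
ee_pos: [0.5487, -0.2882, 0.0445]
tcp_rot: [-141.9, -0.0, -71.7]
wrist_force: [-0.1, -0.9, -0.1]
opening: 0.0001
```

Run:
```python
from h import *
go([43.2,-28,34],38)
c=camera('wrist'); save(c,'wrist9.png')
import cv2
cv2.imwrite('pics/w9a.png',cv2.resize(cv2.imread('pics/wrist9.png')[270:420,100:380],None,fx=2.8,fy=2.8,interpolation=cv2.INTER_CUBIC))
```

```text
t 9.1 q [-41.3  -3.1 -27.9  43.5  32.1 126.7] shift cm [-0.52  0.12  0.14] rot [-0.1  -0.05 -0.  ] force [-0.1 -0.9 -0.1]
tip now f mm [ 43.3 -33.3  35.9] tilt ez in f [ 0.617 -0.001 -0.787] target tcp [ 0.547 -0.283  0.043]
```

View pics/w9a.png

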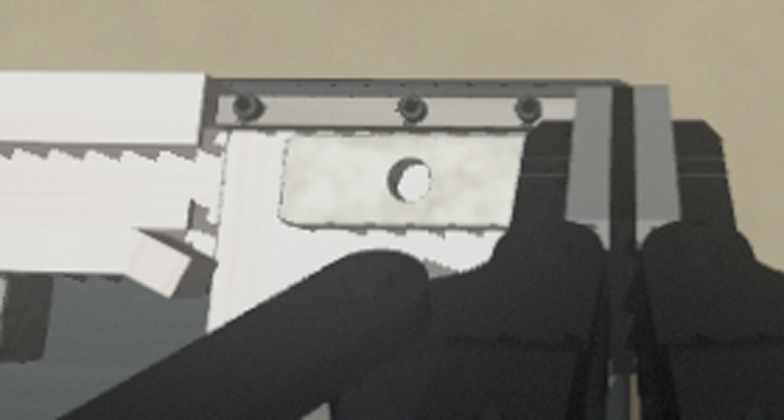

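Call:
play_rows(
  rows=[
    [1,[-0.5,0.15,0.2],[0,0,0]],
    [1,[-0.4,0.1,0.1],[0,0,0]],
    [1,[0,0,0],[0,0,0]],
  ],
)

```text
time: 9.45
ee_pos: [0.5457, -0.2792, 0.0404]
tcp_rot: [-141.9, -0.1, -71.7]
wrist_force: [-0.5, 0.3, 0.4]
opening: 0.0001
```

```bash
cat > nutchk.py <<'E'
from h import *
import sys,cv2
n=sys.argv[1]
c=camera('wrist'); save(c,f'wrist{n}.png')
cv2.imwrite(f'pics/w{n}a.png',cv2.resize(cv2.imread(f'pics/wrist{n}.png')[270:420,100:380],None,fx=2.8,fy=2.8,interpolation=cv2.INTER_CUBIC))
f=lambda P:((proj(c,f2w(np.array(P)/1e3))[0]-[100,270])*2.8).round(0)
print('nut left end for y=20,30,40 x=30/44:',[ (f((30,y,32)),f((44,y,32))) for y in (20,30,40)],'hole y0',f((37,0,32)),'hole y10',f((37,10,32)))
E
python3 - <<'E'
from h import *
go([43.2,-20,34],38)
E
python3 nutchk.py 10
```

```text
t 9.45 q [-40.8  -4.1 -29.4  42.7  31.9 127.3] shift cm [-0.38 -0.14 -0.18] rot [-0.11 -0.07  0.02] force [-0.5  0.3  0.4]
tip now f mm [ 43.3 -23.8  31.8] tilt ez in f [ 0.617 -0.001 -0.787] target tcp [ 0.544 -0.276  0.043]
nut left end for y=20,30,40 x=30/44: [(array([332., 221.]), array([340., 126.])), (array([265., 220.]), array([275., 126.])), (array([199., 219.]), array([210., 125.]))] hole y0 [469. 173.] hole y10 [402. 173.]
```

View pics/w10a.png

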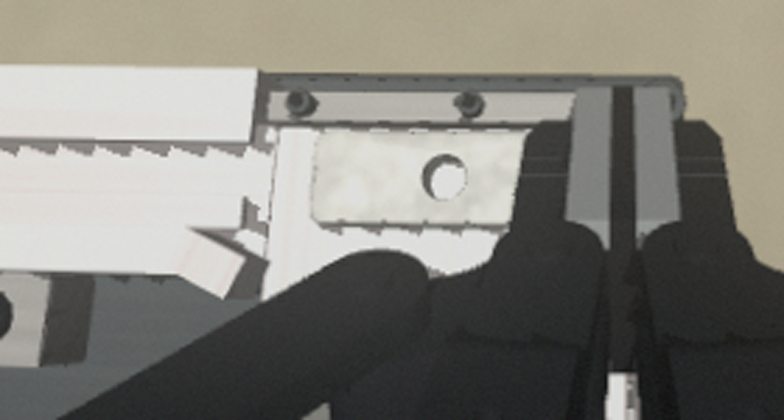

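Call:
play_rows(
  rows=[
    [1,[-0.5,-0.1,-0.1],[0,0,0]],
    [1,[-0.5,0,0],[0,0,0]],
    [1,[0,0,0],[0,0,0]],
  ],
)

```text
time: 9.8
ee_pos: [0.5425, -0.2692, 0.042]
tcp_rot: [-141.9, -0.1, -71.7]
wrist_force: [-0.5, -0.3, 0.1]
opening: -0.0002
```

```bash
python3 - <<'E'
from h import *
go([43.2,-5,33.5],38)
E
python3 nutchk.py 11
```

```text
t 9.8 q [-40.1  -5.6 -30.6  42.5  31.7 128. ] shift cm [-0.83  0.   -0.03] rot [-0.11 -0.08  0.  ] force [-0.5 -0.3  0.1]
tip now f mm [ 43.4 -13.3  33.3] tilt ez in f [ 0.617 -0.001 -0.787] target tcp [ 0.54  -0.261  0.042]
nut left end for y=20,30,40 x=30/44: [(array([405., 223.]), array([410., 129.])), (array([338., 223.]), array([345., 129.])), (array([272., 222.]), array([281., 129.]))] hole y0 [540. 176.] hole y10 [473. 176.]
```

View pics/w11a.png

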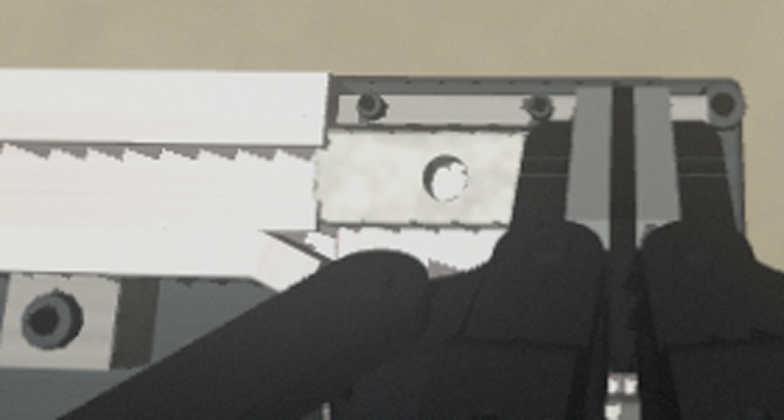

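Call:
play_rows(
  rows=[
    [1,[-0.5,0,0],[0,0,0]],
    [1,[-0.5,0,0],[0,0,0]],
    [1,[0,0,0],[0,0,0]],
  ],
)

```text
time: 10.15
ee_pos: [0.5394, -0.2593, 0.0422]
tcp_rot: [-141.9, -0.1, -71.7]
wrist_force: [-0.2, -0.4, 0.8]
opening: 0.0001
```

```bash
python3 - <<'E'
from h import *
go([43.2,5,33.5],38)
E
python3 nutchk.py 12
```

```text
t 10.15 q [-39.5  -7.  -31.9  42.2  31.4 128.7] shift cm [-0.78  0.02 -0.02] rot [-0.13 -0.11  0.02] force [-0.2 -0.4  0.8]
tip now f mm [43.5 -2.9 33.6] tilt ez in f [ 0.617 -0.002 -0.787] target tcp [ 0.537 -0.252  0.042]
nut left end for y=20,30,40 x=30/44: [(array([474., 224.]), array([478., 130.])), (array([408., 224.]), array([413., 130.])), (array([341., 223.]), array([348., 130.]))] hole y0 [609. 177.] hole y10 [543. 177.]
```

View pics/w12a.png

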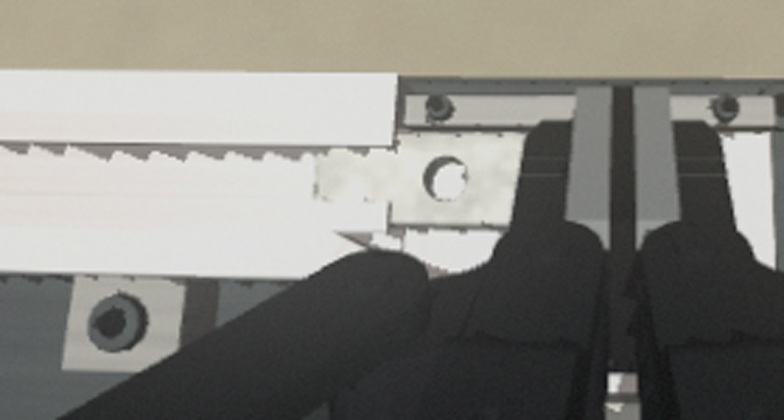

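Call:
play_rows(
  rows=[
    [1,[-0.5,-0.1,-0.1],[0,0,0]],
    [1,[-0.5,0,0],[0,0,0]],
    [1,[0,0,0],[0,0,0]],
  ],
)

```text
time: 10.5
ee_pos: [0.5362, -0.2492, 0.0438]
tcp_rot: [-141.9, -0.1, -71.8]
wrist_force: [-0.3, 0.5, -0.0]
opening: -0.0
```

```bash
python3 - <<'E'
from h import *
go([43.2,18,34.5],38)
E
python3 nutchk.py 13
```

```text
t 10.5 q [-38.8  -8.4 -33.1  42.1  31.2 129.5] shift cm [-1.03  0.07  0.01] rot [-0.13 -0.12  0.02] force [-0.3  0.5 -0. ]
tip now f mm [43.7  7.7 35.1] tilt ez in f [ 0.617 -0.002 -0.787] target tcp [ 0.533 -0.24   0.043]
nut left end for y=20,30,40 x=30/44: [(array([546., 227.]), array([548., 133.])), (array([479., 227.]), array([483., 133.])), (array([413., 226.]), array([418., 133.]))] hole y0 [678. 179.] hole y10 [612. 180.]
```

View pics/w13a.png

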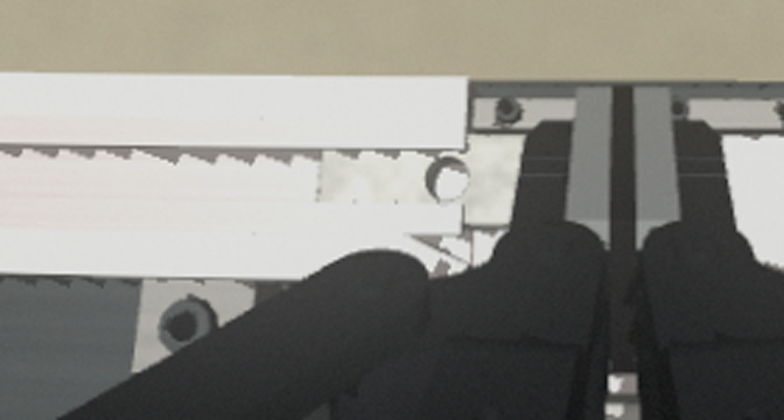

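Call:
play_rows(
  rows=[
    [1,[-0.5,0,0],[0,0,0]],
    [1,[-0.3,0,0],[0,0,0]],
  ],
)

```text
time: 10.75
ee_pos: [0.5339, -0.2417, 0.0439]
tcp_rot: [-141.9, -0.1, -71.8]
wrist_force: [-0.1, 0.5, 0.2]
opening: 0.0002
```

```bash
python3 - <<'E'
from h import *
go([43.2,19,35],38)
E
python3 nutchk.py 14
```

```text
t 10.75 q [-38.3  -9.5 -34.1  41.9  30.9 130.1] shift cm [-0.34  0.06 -0.02] rot [-0.14 -0.15  0.02] force [-0.1  0.5  0.2]
tip now f mm [43.8 15.6 35.3] tilt ez in f [ 0.618 -0.003 -0.786] target tcp [ 0.532 -0.239  0.044]
nut left end for y=20,30,40 x=30/44: [(array([598., 228.]), array([599., 134.])), (array([532., 227.]), array([534., 134.])), (array([465., 227.]), array([469., 134.]))] hole y0 [730. 180.] hole y10 [664. 180.]
```

View pics/w14a.png

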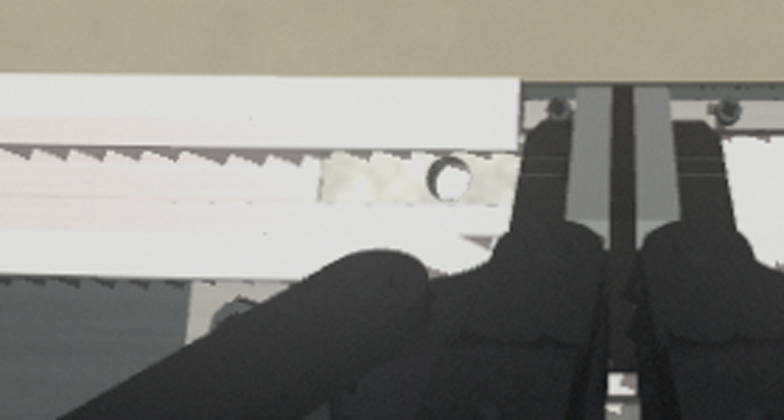

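Call:
play_rows(
  rows=[
    [1,[-0.3,0,0],[0,0,0]],
    [1,[-0.2,0,0],[0,0,0]],
  ],
)

```text
time: 11.0
ee_pos: [0.5321, -0.2364, 0.0439]
tcp_rot: [-141.9, -0.1, -71.8]
wrist_force: [-0.3, -0.4, -0.7]
opening: 0.0002
```

```bash
python3 - <<'E'
from h import *
go([43.2,24,35],38)
E
python3 nutchk.py 15
```

```text
t 11.0 q [-37.9 -10.3 -34.7  41.8  30.8 130.4] shift cm [-0.28  0.06 -0.02] rot [-0.14 -0.15  0.03] force [-0.3 -0.4 -0.7]
tip now f mm [43.8 21.2 35.3] tilt ez in f [ 0.618 -0.003 -0.786] target tcp [ 0.531 -0.234  0.044]
nut left end for y=20,30,40 x=30/44: [(array([636., 228.]), array([635., 134.])), (array([569., 228.]), array([570., 134.])), (array([503., 228.]), array([506., 134.]))] hole y0 [767. 180.] hole y10 [701. 180.]
```

View pics/w15a.png

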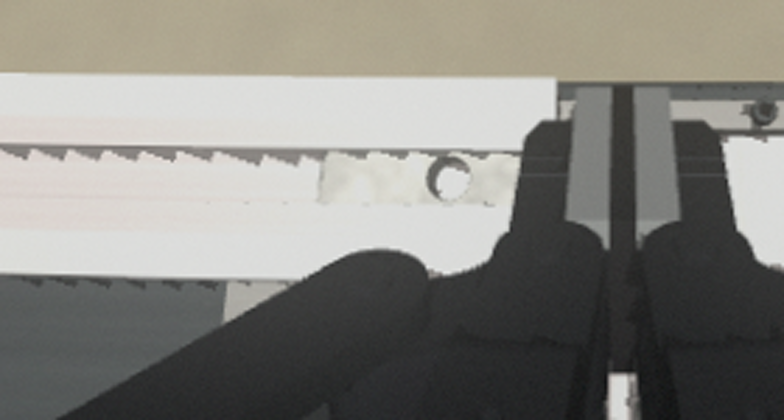

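Call:
play_rows(
  rows=[
    [1,[-0.2,0,0],[0,0,0]],
    [1,[0,0,0],[0,0,0]],
    [1,[0.5,0,0],[0,0,0]],
    [1,[0.3,-0.2,-1],[0,0,0]],
    [1,[0,-0.3,-2],[0,0,0]],
    [1,[0,-0.3,-2],[0,0,0]],
    [1,[0,0,-2],[0,0,0]],
    [1,[0,0,-2],[0,0,0]],
    [1,[0,0,0],[0,0,0]],
  ],
)

```text
time: 11.95
ee_pos: [0.485, -0.2598, 0.1254]
tcp_rot: [-141.8, -0.2, -71.7]
wrist_force: [0.9, -0.3, -0.2]
opening: 0.0002
```

Run:
```python
from h import *
go([43.2,24,35],38)
c=camera('wrist'); save(c,'wrist16.png'); s=camera('scene'); save(s,'scene16.png')
for P in [(30,28,32),(44,28,32),(37,50,32),(30,32,24),(44,32,24)]: print(P,proj(c,f2w(np.array(P)/1e3)).round(1))
import cv2
cv2.imwrite('pics/w16a.png',cv2.resize(cv2.imread('pics/wrist16.png')[150:350,230:430],None,fx=3.5,fy=3,interpolation=cv2.INTER_CUBIC))
```

```text
t 11.95 q [-43.9 -15.5 -29.3  55.9  33.  123.8] shift cm [-1.05  1.    9.61] rot [-0.16 -0.17  0.07] force [ 0.9 -0.3 -0.2]
tip now f mm [ -8.2  13.8 116.8] tilt ez in f [ 0.618 -0.003 -0.786] target tcp [ 0.531 -0.234  0.044]
(30, 28, 32) [[301.4 279.6]]
(44, 28, 32) [[301.8 259.5]]
(37, 50, 32) [[268.9 269.4]]
(30, 32, 24) [[296.1 282.5]]
(44, 32, 24) [[296.6 262.9]]
```

View pics/wrist16.png

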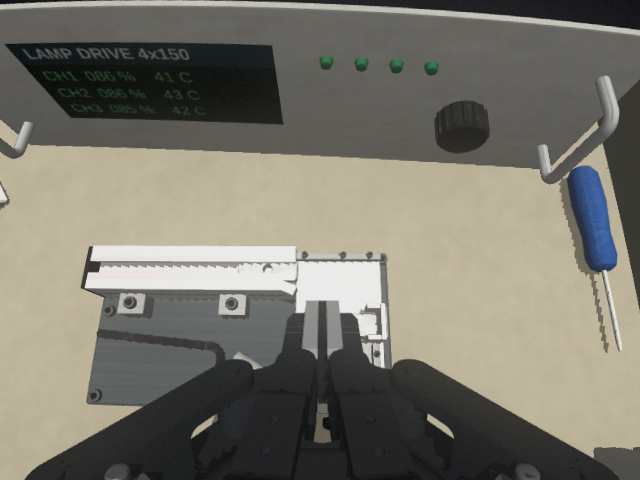

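View pics/scene16.png

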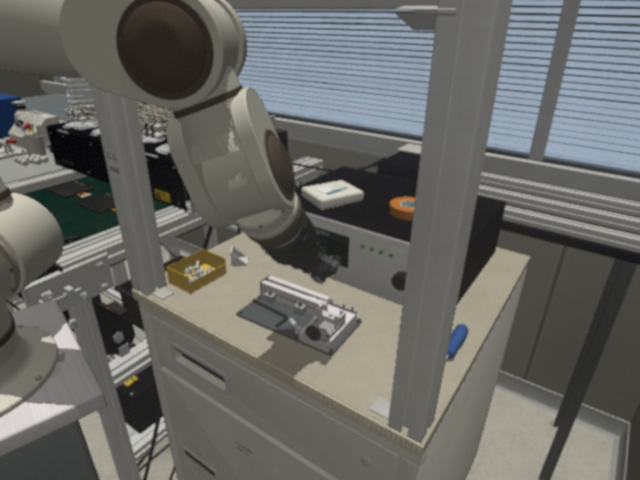

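Call:
play_rows(
  rows=[
    [1,[0,1.5,-1.3],[0,0,0]],
    [1,[0,1.5,-1.3],[0,0,0]],
    [1,[0,1.5,-1.3],[0,0,0]],
    [1,[0,1.5,-1.3],[0,0,0]],
    [1,[0,0,0],[0,0,0]],
  ],
)

```text
time: 12.55
ee_pos: [0.4081, -0.2822, 0.1215]
tcp_rot: [-142.1, 0.3, -71.5]
wrist_force: [0.0, 0.2, -0.1]
opening: 0.0
```

Run:
```python
from h import *
go([43.2,24,35],38)
c=camera('wrist'); save(c,'wrist17.png')
for P in [(30,30,32),(44,30,32),(37,50,32),(0,0,40),(-60.5,0,53)]: print(P,((proj(c,f2w(np.array(P)/1e3))[0]-[180,140])*[3.2,3.2]).round(1))
import cv2
cv2.imwrite('pics/w17a.png',cv2.resize(cv2.imread('pics/wrist17.png')[140:320,180:420],None,fx=3.2,fy=3.2,interpolation=cv2.INTER_CUBIC))
print(get_obs()['qd'].round(2))
```

```text
t 12.55 q [-53.5 -17.7 -30.8  63.7  35.9 112.4] shift cm [-0.65 -5.59 14.22] rot [ 0.07  0.35 -0.09] force [ 0.   0.2 -0.1]
tip now f mm [-88.3  16.8 112.8] tilt ez in f [ 0.615  0.006 -0.789] target tcp [ 0.531 -0.234  0.044]
(30, 30, 32) [403.1  97.2]
(44, 30, 32) [404.2  44.4]
(37, 50, 32) [316.6  70.8]
(0, 0, 40) [540.3 201.4]
(-60.5, 0, 53) [551.4 466.2]
[ 1.37  0.17  0.39 -0.95 -0.11  1.17]
```

View pics/w17a.png

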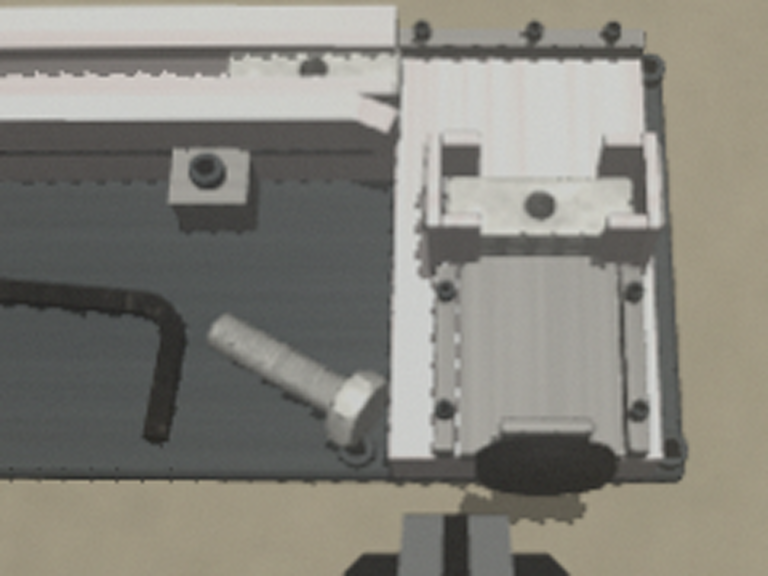

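Call:
play_rows(
  rows=[
    [1,[0,0,0],[0,0,0]],
    [1,[0,0,0],[0,0,0]],
    [1,[0,0,0],[0,0,0]],
  ],
)

```text
time: 12.9
ee_pos: [0.4101, -0.281, 0.12]
tcp_rot: [-142.1, 0.4, -71.5]
wrist_force: [-0.0, 0.6, 0.8]
opening: 0.0002
```

```bash
python3 -c "
from h import *
o=get_obs(); print(o['time'],o['ee_pos'],o['wrist_force']); print(job_done())"
```

```text
12.9 [ 0.41012888 -0.28101959  0.12004285] [-0.00780644  0.56058468  0.80534024]
the job is handed in; nothing more can be done
None
```

I pressed the plunger once with the closed, tilted fingertips. The wrist force rose to about 15 N at the stop and the plunger sprang back. The ejected nut plate lay at the outlet, and I slid it along the ledge into the profile's slot. The job was handed in at 12.9 s of the 51 s allowed.

- **Nut plate:** the last wrist picture puts its centre at about feeder y = 50 mm, so about 2 mm sticks out of the profile's end, and it sits straight in the slot.
- **Rest of the feeder:** the plunger is back out, and the nut plate showing in the magazine is centred. I saw only the top one of the two there and did not measure their heights.
- **Bystanders and contact:** the hex key and bolt look unmoved in that picture, and the other bystanders were not measured individually. The wrist force showed no contact when I handed in.
- **Disagreements between measurements:** the scene and top cameras and the wrist camera placed the feeder about 2 mm apart; I used the wrist camera's value, and the nut then lay where it predicted. My arm model was up to about 5 mm off, so I checked the cross-beam clearance in the scene pictures. The arm joint nearest the beam showed below its underside while it was closest to it.

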